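# Turn a checked tag over in the wire chute and lay it on the box

### The job

Take the round-headed tag out of its stand and let it drop, head first and yellow face uppermost, through the twisted wire chute, so that it comes to rest in the chute's tray turned over, blue face up. Then pick it out of the tray and lay it gently, flat and blue face up, on the middle of the closed box's green lid, and let go. Leave the name card, the small dish and the cup alone and do not push the box away.

Things in the scene. Friction and masses are not known exactly. Their poses are not given: they have to be found in the camera images.
- tag_center (a point): Flat plastic tag, 125 long, 8 thick, ~60 g: round head 60 across, then stem 24 wide, 65 long. One face blue, one yellow. Point: middle of its length and thickness, at the stem's root. z runs from head to stem end, x is the outward normal of the BLUE face, y across the stem. Head centre at z = -32.5 mm, stem end at +62.5. Starts upright in the stand, head down, point 68.5 mm above the table.
- stand: Fixed grey stand, 56 x 92 mm foot, 32 mm high, with a 10.6 mm wide, 26 mm deep slot that holds the lower edge of the tag's head; lift the tag straight up at least 35 mm to clear it. Origin: centre of its underside. The slot runs along y; z up.
- chute_mouth (a point): Centre of the oval mouth of the fixed wire turn-over chute, 244 mm above the table. x: horizontal, downhill, from mouth to tray; y horizontal; z up. The chute's axis runs from here along (0.530, 0, -0.848), 32 degrees from vertical. The opening is a flat slot: clear 63 mm along y and 27 mm across, flared by 10 mm all round at the mouth. Hoop and legs reach 60 mm to either side along y.
- chute_mid (a point): On the chute's axis, 115 mm along it from the mouth, same axes. From the mouth the wires run 30 mm straight, then twist half a turn over 170 mm. The tag, let go in the mouth head first (head centre level with the mouth or deeper, stem along the axis), slides through by itself in about a second; the face that was the lower one at the mouth is up in the tray.
- tray_center (a point): Centre of the flat steel tray floor at the chute's foot, 10 mm above the table, same axes: floor 142 long (x), 76 wide (y), open at the sides except the last 42 at the +x end, where 14 high side rims (their lips splay out, up to 60 from that end) and a 16 high stop hold the tag's head. The -x end curves up into a slide. The tag usually rests head against the stop, up to 30 degrees askew.
- box_lid (a point): Centre of the top of the closed flat green lid of a loose white box, 67 mm above the table. The lid measures 108 mm along x and 158 mm along y, z up. The lid stays shut. The box weighs about 0.45 kg.
- card: Bystander: name card with a pink panel in a clear stand, 36 x 88 x 54 mm; origin at the centre of its underside.
- dish: Bystander: small cream dish with green topping, 90 mm across, 21 mm high; origin at the centre of its underside.
- cup: Bystander: white plastic cup with yellow rim and yellow handle, 84 x 118 x 85 mm; origin at the centre of its underside.
- tag_grip (a point): Point on the tag's stem 25 mm farther along z than tag_center, same axes: a good place to pinch the stem by its two edges, 24 mm apart, both in the stand and lying in the tray (the stem is then clear of the tray's rims on both sides).

How it is judged (in metres and radians):
On the way, in this order (a step that is already met when the one before it is completed fails the run):
1. the tag passes through the twisted wires of the chute (distance between tag_center and chute_mid below 0.035 m).
2. the tag lies in the tray, blue face up, let go and at rest (x of tag_center in the frame of tray_center between -0.12 and 0.08 m and y of tag_center in the frame of tray_center between -0.065 and 0.065 m and z of tag_center in the frame of tray_center between -0.01 and 0.04 m and angle between tag_center's own x axis and vertical below 0.5 rad and contact force between the fingers and tag below 0.1 N and linear speed of tag below 0.02 m/s), for 0.1 s.
At the end, for the whole second after the job is handed in: The tag has passed through the chute, has rested in the tray blue face up, and now lies let go, flat (within 7 degrees) and blue face up on the lid of the upright box, its middle within 40 mm (along the lid's short side) and 50 mm (along its long side) of the lid's centre (x of tag_center in the frame of box_lid between -0.04 and 0.04 m and y of tag_center in the frame of box_lid between -0.05 and 0.05 m and z of tag_center in the frame of box_lid between 0 and 0.009 m and angle between tag_center's own x axis and vertical below 0.12 rad and angle between box_lid's own z axis and vertical below 0.1 rad and contact force between the fingers and tag below 0.1 N and linear speed of tag below 0.02 m/s); the robot touches nothing.
It fails at once if the box is pushed more than 40 mm (distance of box_lid from where it was at the start of the episode above 0.04 m).
It fails at once if the tag is pressed or dropped hard on the box (over 25 N) (contact force between tag and box above 25 N).
It fails at once if the name card is moved more than 20 mm (distance of card from where it was at the start of the episode above 0.02 m).
It fails at once if the dish is moved more than 20 mm (distance of dish from where it was at the start of the episode above 0.02 m).
It fails at once if the cup is moved more than 20 mm (distance of cup from where it was at the start of the episode above 0.02 m).
It also fails if it takes over 67 s, if anything falls off the work surface, if the arm or the gripper's body presses on something with over 40 N, if the wrist force passes 120 N, or if a joint passes its speed limit or range.

### The arm

A 6-joint arm with a two-finger parallel gripper is mounted at the origin on the work surface; the furniture and walls round the work are solid. World frame = base frame: x ahead of the robot, y to its left, z up, the work surface at z = 0. Lengths are in m, angles in degrees, forces in N, time in s.
With the tool pointing down it reaches from about 0.3 to 0.875 m from the base axis. Payload 4.2 kg.
Tool frame: the origin (TCP) lies at the very end of the fingers, on their centre line; the grasp point (between the pads) lies 19 mm behind it (r.pinch_z is the distance from the TCP to the grasp point, in m); z points along the fingers, x is the direction in which the jaws open and shut, and the axes are right-handed (so a half turn about z gives the same grasp; the last joint's range is limited). The gripper opens to 85 mm and grips with 20 to 120 N. Pads are 22 mm wide; open, the fingers measure 114 mm over their backs; the gripper's body (76 mm by 85 mm) begins 54 mm behind the grasp point. The pads swing forward as they close: fully open they stand 13 mm farther back than shut.
Start: joints at [-71.276, 18.312, 89.639, -0, 72.044, -1.146], TCP at [0.195, -0.541, 0.231] pointing down, gripper open.
Joint ranges: [-177.97, 177.97], [-48.28, 115.42], [12.27, 149.76], [-77.06, 257.06], [2.81, 150.46], [-146.56, 146.56]. Speed limits (degrees/s): [147.25, 147.25, 180, 180, 180, 180].

### API

Orientations are given as a 3x3 rotation matrix whose columns are the frame's x, y, z axes.
In Python, from bench import r gives the robot as it stands.
- The arm moves only by the shell command python3 -m crank 'ROWS' [OPENING] [FORCE]. ROWS is JSON, a list of rows, each a list of 2 entries, a list of its own where there are three numbers: the shift along the tool's x, y, z in mm, then the turn about the tool's z in degrees. In form: [[[tx, ty, tz], spin], ...]. A call has 1 to 12 rows; each row shifts and turns the pose as measured when the row begins, along the tool's axes as they then stand; what a row does not reach is not made up. A row lasts 1/10 s, in which the tool goes at most 50 mm and 8.59 degrees, less where a joint would pass 70% of its speed; a pose out of reach is approached as far as the arm can. A call with a gripper value outside its range is refused whole. OPENING is the closure in counts, from 0 (fully open) to 255 (shut), set as the call begins (- or left out, the last holds). The fingers move at their own pace and stop on an object; FORCE is the grip in N (left out, the last holds). Time passes only in rows, so rows that do not move let the fingers close. It gives the time, the measured TCP pose, the force and the opening at its end, in the units of the state.
- r.read_state(): the state, without advancing time (a new reading comes with each control period).
- r.camera(name): name is "scene" or "top" or "wrist"; returns the picture (400x640x3 uint8, red, green, blue); there is no depth.
- r.camera_info(name): a dict with "mtx" (3x3 intrinsics, pixels), "eye" and "orientation" of the camera in the world. Camera axes: x right, y down, z forward; pixel columns grow to the right and rows downward; lengths in m; the calibration is good to about 2 mm. A picture is of the moment at which its call begins: read the wrist's pose just before it. camera_info takes no time and is no camera call; for the wrist camera it gives the pose at the moment of the call.
- r.finish_job(): hands the job in, once; it reports no verdict.
Trained networks look in the newest picture that a camera, given by its name, has taken for a name from the list of things; names that differ only in an ending like _2 or _b are one class to them, and where a whole thing is asked for, a point or a joint stands for the part that bears it (a point fixed in the world has none). Each returns a list of dicts, best first, with "confidence" (0 to 1); they miss things now and then, are a little off and sometimes report something else, mostly with a low value. They report only what shows in the picture. A call takes as long as a camera call.
- r.boxes_of(target, camera): "position" ([column, row] in pixels, amid what is visible of it).
- r.trace(target, camera): "mask" (400x640 bool, what is visible of it) and "position" ([column, row] in pixels, amid what is visible of it).
The state is a dict: "time_s": time; "joint_pos": joint angles; "qd": joint speeds; "effort": joint torques, N m; "eef_pos": TCP position; "eef_rot": TCP orientation; "force": force on the tool from outside, world axes, zero at the start; "moment": the same for the moment, N m; "opening": finger opening in m.
Only numpy, scipy, OpenCV 4.12 (cv2) and the standard library are available. Lean on these libraries where they do the work, as an engineer would, in place of code of your own. Each camera call takes 0.05 s, during which the arm holds its last target.

## Working session

There is one attempt and no reset: what is moved stays moved. The work goes in short steps, Python scripts to look and compute and a shell command to move; the robot and the scene stay as the last step left them, time stands still between calls to the robot, and variables do not carry over. Pictures are saved under pics/ and viewed, and the job is handed in when it is done.

```bash
ls; mkdir -p pics
python3 - <<'E'
from bench import r
import cv2,numpy as np
np.set_printoptions(precision=4,suppress=True)
print(r.read_state())
for c in ["scene","top","wrist"]:
    i=r.camera_info(c); print(c,i)
    im=r.camera(c); cv2.imwrite(f"pics/{c}0.png",im[:,:,::-1])
    for n in ["tag_center","stand","chute_mouth","tray_center","box_lid","card","dish","cup"]:
        try: print(n,[(np.round(d["position"]),round(d["confidence"],2)) for d in r.boxes_of(n,c)][:3])
        except Exception as e: print(n,e)
E
```

```text
pics
{'time_s': 0.0, 'joint_pos': array([-71.2767,  18.3502,  89.7072,  -0.0001,  72.0428,  -1.1465]), 'qd': array([ 0.0677,  0.1177, -0.0303,  0.0085,  0.1458, -0.0836]), 'effort': array([  0.0005, -41.5527, -23.416 ,  -0.    ,   0.0081,  -0.    ]), 'eef_pos': array([ 0.1953, -0.5403,  0.2305]), 'eef_rot': array([[ 0.3399, -0.9405, -0.0006],
       [-0.9405, -0.3399,  0.0017],
       [-0.0017, -0.    , -1.    ]]), 'force': array([ 0.8939, -0.0012,  0.2258]), 'moment': array([ 0.0277, -0.0217,  0.0015]), 'opening': 0.08543750450340623}
scene {'mtx': array([[448.0327,   0.    , 321.8912],
       [  0.    , 448.0327, 196.7073],
       [  0.    ,   0.    ,   1.    ]]), 'eye': array([-0.2847,  0.5924,  1.024 ]), 'orientation': array([[-0.6615, -0.5109,  0.549 ],
       [-0.7499,  0.4548, -0.4805],
       [-0.0042, -0.7295, -0.6839]])}
tag_center [(array([250., 274.]), 0.55)]
stand [(array([254., 294.]), 0.61)]
chute_mouth [(array([340., 172.]), 0.78)]
tray_center [(array([339., 166.]), 0.68)]
box_lid [(array([232., 244.]), 0.56), (array([254., 273.]), 0.4)]
card [(array([265., 219.]), 0.
[... 533 characters left out ...]
]
chute_mouth [(array([376., 178.]), 0.56)]
tray_center [(array([377., 174.]), 0.87)]
box_lid [(array([279., 163.]), 0.73), (array([242., 172.]), 0.61)]
card [(array([282., 164.]), 0.67), (array([377., 176.]), 0.48)]
dish []
cup [(array([230., 254.]), 0.76), (array([382., 248.]), 0.57)]
wrist {'mtx': array([[321.1234,   0.    , 316.3087],
       [  0.    , 321.1234, 199.3335],
       [  0.    ,   0.    ,   1.    ]]), 'eye': array([ 0.2734, -0.5122,  0.3728]), 'orientation': array([[ 0.3402, -0.8894, -0.3053],
       [-0.9404, -0.3215, -0.1111],
       [ 0.0007,  0.3249, -0.9457]])}
tag_center []
stand []
chute_mouth []
tray_center []
box_lid []
card []
dish [(array([53.,  9.]), 0.89)]
cup []
```

View pics/scene0.png

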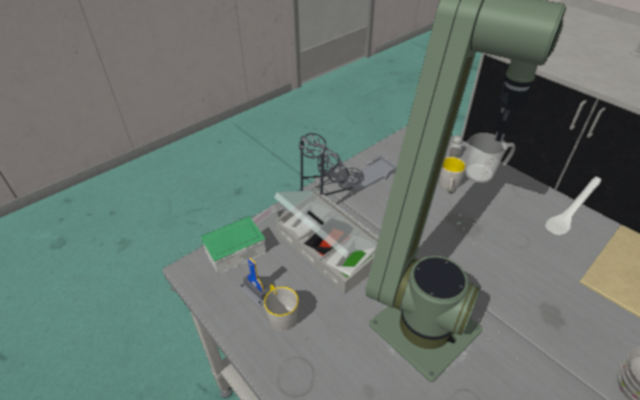

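View pics/top0.png

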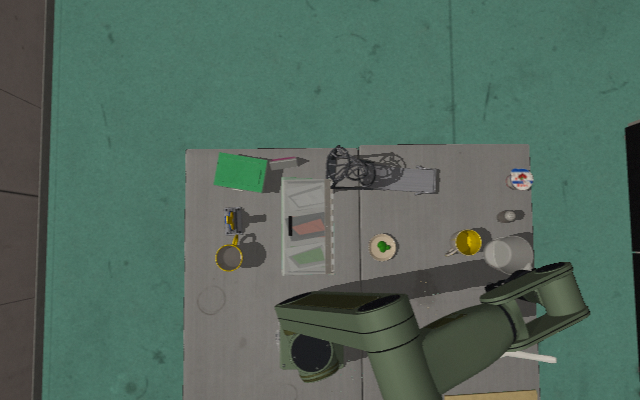

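View pics/wrist0.png

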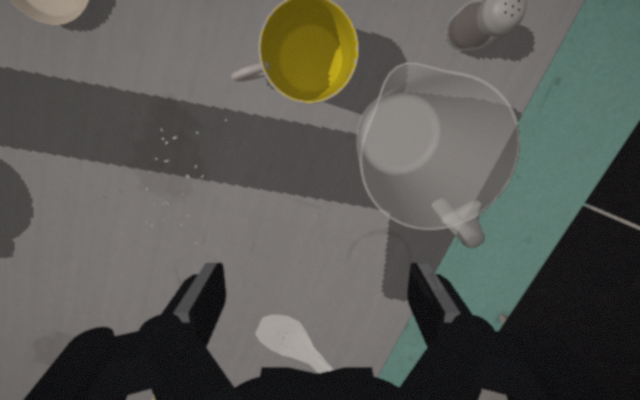

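Run:
```python
import cv2
t=cv2.imread("pics/top0.png")[120:290,170:450]; cv2.imwrite("pics/t1.png",cv2.resize(t,(785,476),interpolation=cv2.INTER_CUBIC))
t=cv2.imread("pics/scene0.png")[120:330,190:430]; cv2.imwrite("pics/s1.png",cv2.resize(t,(680,595),interpolation=cv2.INTER_CUBIC))
```

```text
(no output)
```

View pics/t1.png

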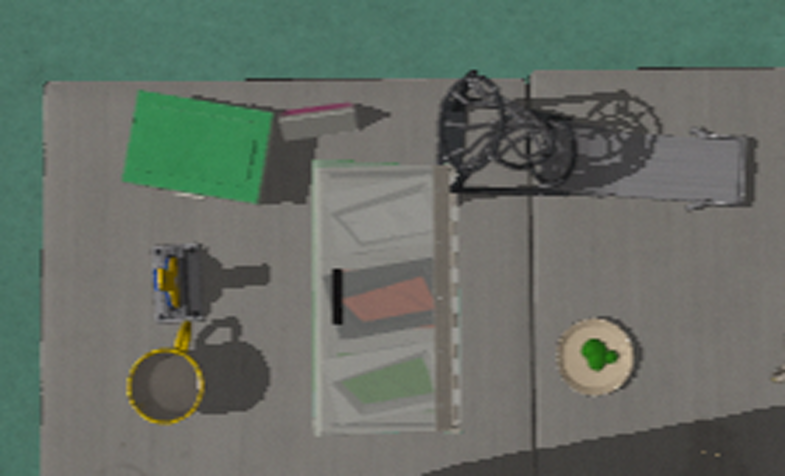

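View pics/s1.png

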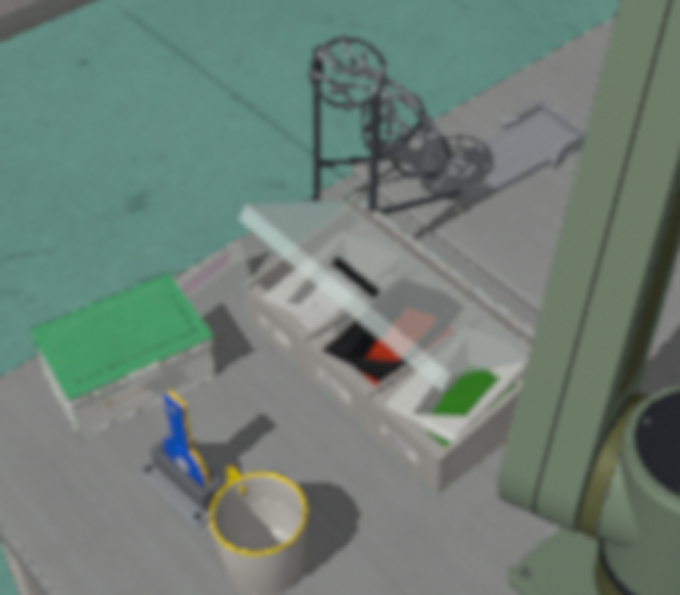

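The top view shows the lid at (242,172), the tag in its stand at (231,218), the cup just below it, and the card at (282,163). The chute mouth is near (340,165), with the tray running right to (437,180). The blue face points to the left (+y), so yellow faces -y, which looks like the downhill direction.

```bash
cat > h.py <<'E'
from bench import r
import cv2,numpy as np
np.set_printoptions(precision=4,suppress=True)
def ray(i,p):
    d=i["orientation"]@np.linalg.inv(i["mtx"])@np.array([p[0],p[1],1.]); return np.array(i["eye"]),d
def bp(i,p,z):
    e,d=ray(i,p); return e+d*(z-e[2])/d[2]
def proj(i,X):
    c=np.asarray(i["orientation"]).T@(np.asarray(X)-i["eye"]); q=i["mtx"]@c; return q[:2]/q[2]
E
python3 - <<'E'
from h import *
i=r.camera_info("top"); s=r.camera_info("scene")
sc=280/785
def T(u,v): return (170+u*sc,120+v*sc)
for n,(u,v),z in [("lid c",(198,147),.067),("lidTL",(138,92),.067),("lidTR",(272,112),.067),("lidBL",(122,182),.067),("lidBR",(258,203),.067),("stand",(172,284),.02),("stemtop",(170,277),.131),
  ("mouth top",(470,72),.244),("mouthbot",(452,188),.244),("trayTR",(742,137),.02),("trayBR",(742,205),.02),("trayLmid",(640,165),.01),("cup",(165,385),.085),("dish",(597,356),.02),("card",(318,120),.03)]:
    X=bp(i,T(u,v),z); print(n,X,proj(s,X))
E
```

```text
lid c [0.5297 0.2206 0.067 ] [232.3349 236.2826]
lidTL [0.5937 0.2893 0.067 ] [199.7061 235.707 ]
lidTR [0.5693 0.1362 0.067 ] [248.8676 214.8833]
lidBL [0.4903 0.3068 0.067 ] [213.4838 260.1736]
lidBR [0.4649 0.1523 0.067 ] [265.1361 237.0817]
stand [0.3754 0.2576 0.02  ] [254.7283 286.707 ]
stemtop [0.3791 0.2409 0.131 ] [254.6259 256.457 ]
mouth top [ 0.5798 -0.0817  0.244 ] [300.6755 136.4596]
mouthbot [ 0.4616 -0.062   0.244 ] [322.0187 157.6083]
trayTR [ 0.5426 -0.4142  0.02  ] [380.304  155.9302]
trayBR [ 0.4619 -0.4118  0.02  ] [396.6391 166.7527]
trayLmid [ 0.5115 -0.2944  0.01  ] [362.9189 176.4954]
cup [0.2609 0.2539 0.085 ] [280.064  299.1087]
dish [ 0.2867 -0.2373  0.02  ] [401.4521 216.9905]
card [0.5655 0.0859 0.03  ] [264.378  216.2364]
```

```bash
python3 -m crank '[[[0,0,-20],-8],[[0,0,-20],-8],[[0,0,-20],-8],[[0,0,-20],-8],[[0,0,-20],-8],[[0,0,-20],-8],[[0,0,-20],-8],[[0,0,-10],-8],[[0,0,0],-6]]' 0 40
```

```text
time_s: 2.25
eef_pos: [0.1953, -0.5403, 0.3866]
eef_rot: [[0.999, 0.048, -0.001], [0.048, -0.999, 0.002], [-0.001, -0.002, -1.0]]
force: [0.2, -0.8, 0.1]
opening: 0.0855
```

```bash
python3 -m crank '[[[40,-30,0],0],[[40,-30,0],0],[[40,-30,0],0],[[40,-30,0],0],[[40,-30,0],0],[[40,-30,0],0],[[0,0,0],0],[[0,0,0],0]]'
python3 - <<'E'
from h import *
i=r.camera_info("wrist"); im=r.camera("wrist"); cv2.imwrite("pics/w1.png",im[:,:,::-1]); np.save("w1.npy",i,allow_pickle=True); print(i["eye"],r.read_state()["eef_rot"])
E
```

```text
time_s: 3.05
eef_pos: [0.4302, -0.3468, 0.386]
eef_rot: [[0.999, 0.046, 0.0], [0.046, -0.999, 0.0], [0.0, -0.0, -1.0]]
force: [-1.0, -0.7, 0.3]
opening: 0.0853
[ 0.4257 -0.2632  0.5274] [[ 0.999   0.0455  0.0009]
 [ 0.0455 -0.999   0.0009]
 [ 0.0009 -0.0008 -1.    ]]
```

View pics/w1.png

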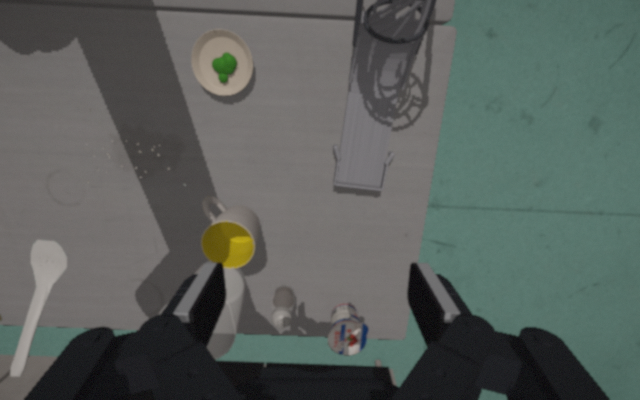

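```bash
python3 -m crank '[[[0,-45,0],0],[[0,-45,0],0],[[0,-45,0],0],[[0,-45,0],0],[[0,0,0],2.6],[[0,0,0],0],[[0,0,0],0]]'
python3 - <<'E'
from h import *
i=r.camera_info("wrist"); im=r.camera("wrist"); cv2.imwrite("pics/w2.png",im[:,:,::-1]); print(i["eye"],r.read_state()["eef_rot"])
np.save("w2.npy",i,allow_pickle=True)
p=np.load("w1.npy",allow_pickle=True).item()
for uv in [(335,186),(383,190)]: print(bp(p,uv,.026))
for n in ["chute_mouth","tray_center"]:
  for d in r.trace(n,"wrist")[:2]: print(n,d["confidence"],d["position"])
E
```

```text
time_s: 3.8
eef_pos: [0.4169, -0.1695, 0.3851]
eef_rot: [[1.0, -0.017, 0.0], [-0.017, -1.0, -0.0], [0.0, 0.0, -1.0]]
force: [-0.9, -0.1, -0.9]
opening: 0.0856
[ 0.4177 -0.0858  0.5266] [[ 0.9998 -0.0179  0.0002]
 [-0.0179 -0.9998 -0.0005]
 [ 0.0002  0.0005 -1.    ]]
[ 0.4628 -0.4109  0.026 ]
[ 0.5417 -0.414   0.026 ]
chute_mouth 0.82 [398.3, 132.8]
tray_center 0.76 [394.0, 139.6]
```

View pics/w2.png

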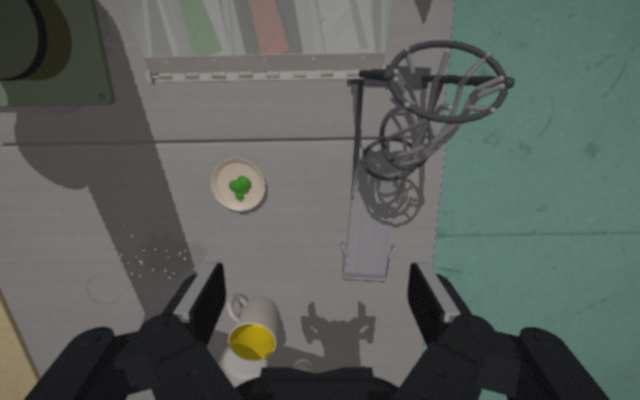

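Run:
```python
import cv2
t=cv2.imread("pics/w2.png")[30:290,330:530]; cv2.imwrite("pics/w2a.png",cv2.resize(t,None,fx=2.3,fy=2.3,interpolation=cv2.INTER_CUBIC)); 
t=cv2.imread("pics/w2.png")[30:210,340:520]; cv2.imwrite("pics/w2b.png",cv2.resize(t,None,fx=3.3,fy=3.3,interpolation=cv2.INTER_CUBIC));
```

```text
(no output)
```

View pics/w2a.png

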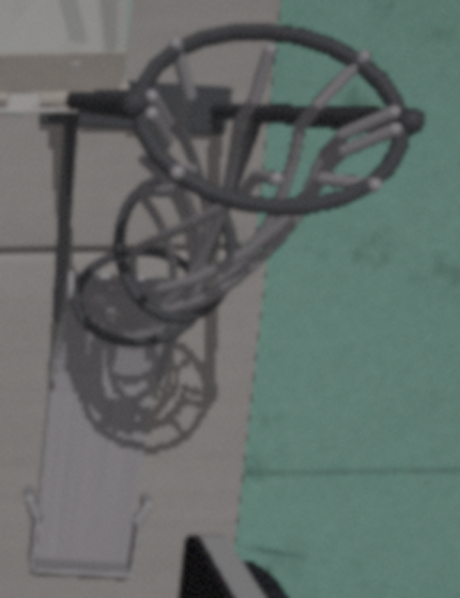

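View pics/w2b.png

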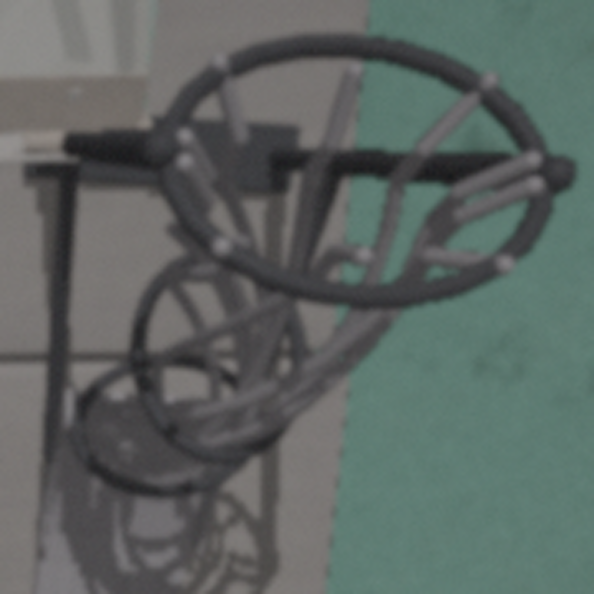

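Run:
```python
from h import *
i=np.load("w2.npy",allow_pickle=True).item()
b=lambda u,v:(340+u/3.3,30+v/3.3)
a=lambda u,v:(330+u/2.3,30+v/2.3)
for uv in [(160,145),(560,172),(361,160)]: print("mouth",bp(i,b(*uv),.244))
for uv in [(32,562),(130,568)]: print("stop top",bp(i,a(*uv),.026))
for uv in [(45,430),(140,420)]: print("edge",bp(i,a(*uv),.010))
# model fit check
L=bp(i,b(160,145),.244);R=bp(i,b(560,172),.244)
y=(L-R); print(np.linalg.norm(y)); y/=np.linalg.norm(y); print(np.degrees(np.arctan2(y[1],y[0])))
```

```text
mouth [ 0.477  -0.0752  0.244 ]
mouth [ 0.5776 -0.0832  0.244 ]
mouth [ 0.5274 -0.0796  0.244 ]
stop top [ 0.4617 -0.401   0.026 ]
stop top [ 0.5384 -0.4077  0.026 ]
edge [ 0.4717 -0.2968  0.01  ]
edge [ 0.5428 -0.2899  0.01  ]
0.10085487203301785
175.43716340380712
```

```bash
python3 -m crank '[[[-5,-48,0],0],[[-5,-48,0],0],[[-5,-48,0],0],[[-5,-48,0],0],[[-5,-48,0],0],[[-5,-48,0],0],[[-5,-48,0],0],[[-5,-48,0],0],[[-5,-48,0],0],[[0,0,0],0],[[0,0,0],0]]'
python3 - <<'E'
from h import *
s=r.camera_info("scene"); print("mouth in scene",proj(s,[.527,-.08,.244]),proj(r.camera_info("top"),[.527,-.08,.244]))
i=r.camera_info("wrist"); im=r.camera("wrist"); cv2.imwrite("pics/w3.png",im[:,:,::-1]); print(i["eye"],r.read_state()["eef_rot"])
np.save("w3.npy",i,allow_pickle=True)
for n in ["tag_center","tag_grip","stand","cup","box_lid","card"]:
  for d in r.trace(n,"wrist")[:2]: print(n,d["confidence"],d["position"])
E
```

```text
time_s: 5.05
eef_pos: [0.3888, 0.2718, 0.3805]
eef_rot: [[0.999, -0.036, -0.002], [-0.036, -0.999, -0.002], [-0.002, 0.002, -1.0]]
force: [-1.2, -1.0, 0.6]
opening: 0.0859
mouth in scene [311.7611 144.6344] [337.2741 164.0726]
[0.3915 0.3558 0.5218] [[ 0.9993 -0.0372 -0.0025]
 [-0.0372 -0.9993 -0.0016]
 [-0.0025  0.0017 -1.    ]]
tag_center 0.59 [309.4, 160.9]
tag_grip 0.56 [310.7, 164.8]
stand 0.71 [308.5, 148.3]
cup 0.59 [231.9, 165.8]
box_lid 0.7 [413.9, 175.4]
card 0.85 [418.9, 245.0]
card 0.5 [411.1, 176.9]
```

View pics/w3.png

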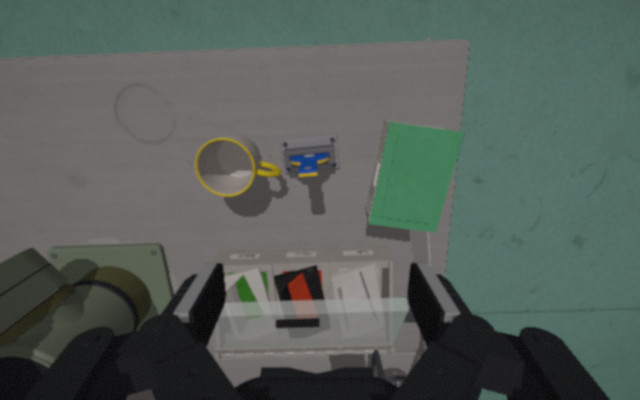

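Run:
```python
import cv2
t=cv2.imread("pics/w3.png")[110:245,250:480]; cv2.imwrite("pics/w3a.png",cv2.resize(t,None,fx=3.4,fy=3.4,interpolation=cv2.INTER_CUBIC)); 
t=cv2.imread("pics/w3.png")[125:220,265:360]; cv2.imwrite("pics/w3b.png",cv2.resize(t,None,fx=6,fy=6,interpolation=cv2.INTER_CUBIC));
```

```text
(no output)
```

View pics/w3a.png

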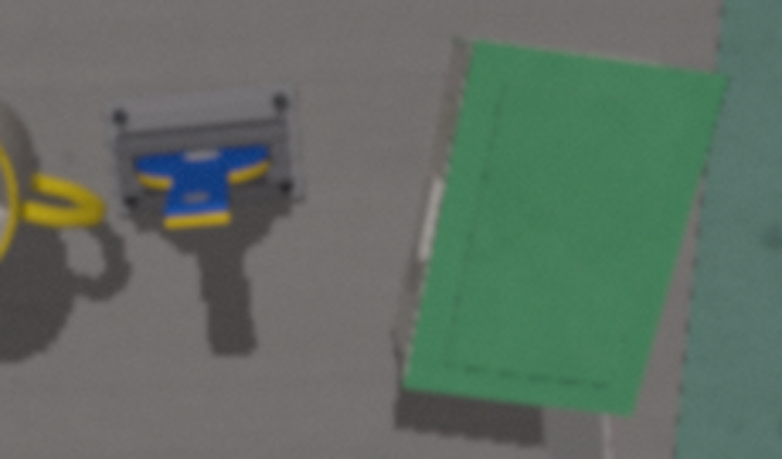

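View pics/w3b.png

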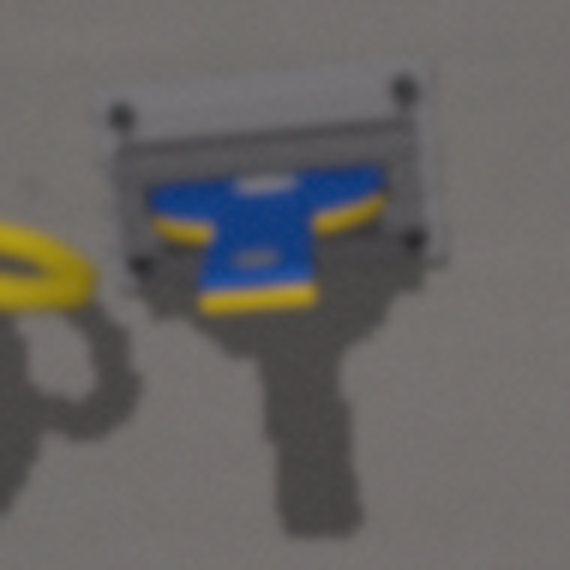

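Run:
```python
from h import *
i=np.load("w3.npy",allow_pickle=True).item()
b=lambda u,v:(265+u/6,125+v/6)
a=lambda u,v:(250+u/3.4,110+v/3.4)
A=bp(i,b(201,302),.131);B=bp(i,b(316,295),.131);print("stem",A,B,(A+B)/2,np.linalg.norm(A-B),np.degrees(np.arctan2(*(B-A)[1::-1])))
P=[bp(i,b(*p),.03) for p in [(121,117),(404,89),(416,240),(141,265)]]; print("screws",P,np.mean(P,0))
L=[bp(i,a(*p),.067) for p in [(470,40),(727,76),(632,413),(403,388)]]; print("lid",np.array(L),np.mean(L,0))
d=L[2]-L[1]; print(np.degrees(np.arctan2(d[1],d[0])),np.linalg.norm(d),np.linalg.norm(L[1]-L[0]))
for n,p,z in [("handle end",a(105,210),.05)]: print(n,bp(i,p,z))
```

```text
stem [0.3644 0.2533 0.131 ] [0.3885 0.2539 0.131 ] [0.3765 0.2536 0.131 ] 0.0241123099988933 1.5750562689014485
screws [array([0.3396, 0.2761, 0.03  ]), array([0.4119, 0.2806, 0.03  ]), array([0.4143, 0.2414, 0.03  ]), array([0.3423, 0.2373, 0.03  ])] [0.377  0.2589 0.03  ]
lid [[0.4881 0.3084 0.067 ]
 [0.594  0.2902 0.067 ]
 [0.5681 0.1393 0.067 ]
 [0.4635 0.1553 0.067 ]] [0.5284 0.2233 0.067 ]
-99.75051702080162 0.15310716426519555 0.10749846371200042
handle end [0.3325 0.2385 0.05  ]
```

```bash
python3 -m crank '[[[0,0,30],-4.6],[[-13,18,40],0],[[0,0,45],0],[[0,0,45],0],[[0,0,40],0],[[0,0,0],0],[[0,0,0],0]]' 100 40
python3 - <<'E'
from h import *
i=r.camera_info("wrist"); im=r.camera("wrist"); cv2.imwrite("pics/w4.png",im[:,:,::-1]); print(i["eye"],r.read_state()["eef_rot"])
np.save("w4.npy",i,allow_pickle=True)
E
```

```text
time_s: 6.1
eef_pos: [0.3801, 0.2481, 0.1802]
eef_rot: [[0.999, 0.035, 0.01], [0.035, -0.999, 0.006], [0.01, -0.005, -1.0]]
force: [-0.5, 0.7, 0.2]
opening: 0.0518
[0.375  0.331  0.3221] [[ 0.9993  0.0356  0.0099]
 [ 0.0355 -0.9994  0.0056]
 [ 0.0101 -0.0052 -0.9999]]
```

View pics/w4.png

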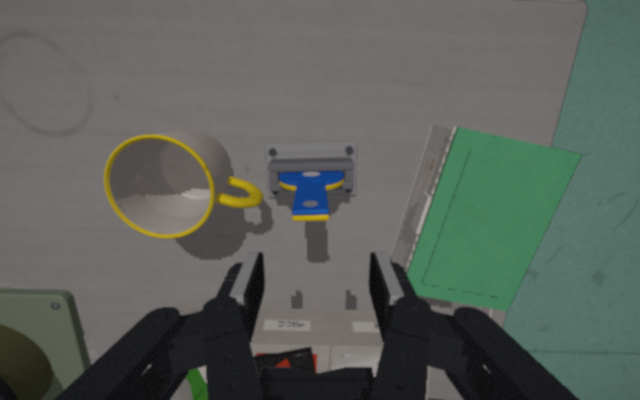

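Run:
```python
import cv2
t=cv2.imread("pics/w4.png")[135:235,260:360]; cv2.imwrite("pics/w4a.png",cv2.resize(t,None,fx=6,fy=6,interpolation=cv2.INTER_CUBIC));
```

```text
(no output)
```

View pics/w4a.png

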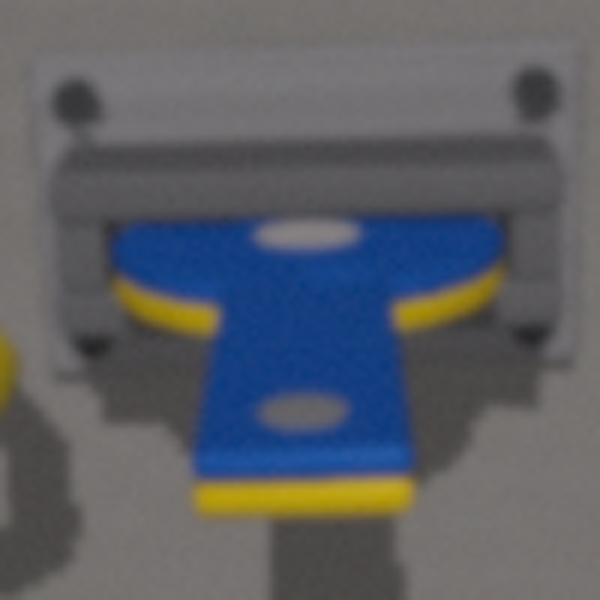

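Run:
```python
from h import *
i=np.load("w4.npy",allow_pickle=True).item()
b=lambda u,v:(260+u/6,135+v/6)
A=bp(i,b(193,482),.131);B=bp(i,b(414,477),.131);print("stem",A,B,(A+B)/2,np.linalg.norm(A-B),np.degrees(np.arctan2(*(B-A)[1::-1])))
s=r.read_state(); R=s["eef_rot"]; C=(A+B)/2
print(s["eef_pos"], R.T@(np.r_[C[:2],.091]-s["eef_pos"])*1000)
```

```text
stem [0.3641 0.2553 0.131 ] [0.3876 0.2566 0.131 ] [0.3759 0.256  0.131 ] 0.02351987975422637 3.221496100408935
[0.3799 0.2481 0.1803] [-4.6907 -7.4927 89.2815]
```

```bash
python3 -m crank '[[[-4,-7,10],-1],[[0,0,0],0]]'; python3 -c "
from h import *
s=r.read_state(); R=s['eef_rot']; print(R, s['eef_pos'], R.T@(np.array([.3759,.2555,.091])-s['eef_pos'])*1000)"
```

```text
time_s: 6.35
eef_pos: [0.3779, 0.2567, 0.1734]
eef_rot: [[0.998, 0.053, 0.016], [0.053, -0.999, 0.01], [0.017, -0.009, -1.0]]
force: [-0.0, 0.9, -0.4]
opening: 0.0519
[[ 0.9984  0.0535  0.0163]
 [ 0.0533 -0.9985  0.01  ]
 [ 0.0168 -0.0091 -0.9998]] [0.3779 0.2567 0.1734] [-3.4258  1.8641 82.3058]
```

```bash
python3 -m crank '[[[-3,2,40],0],[[0,0,38],0],[[0,0,0],0]]'; python3 -c "
from h import *
s=r.read_state(); R=s['eef_rot']; print(R, s['eef_pos'], R.T@(np.array([.3759,.2555,.091])-s['eef_pos'])*1000)"
```

```text
time_s: 6.65
eef_pos: [0.3804, 0.2591, 0.0986]
eef_rot: [[0.998, 0.056, 0.028], [0.055, -0.998, 0.018], [0.029, -0.016, -0.999]]
force: [-1.2, -0.3, 0.5]
opening: 0.0519
[[ 0.998   0.0557  0.0284]
 [ 0.0552 -0.9983  0.0177]
 [ 0.0293 -0.0161 -0.9994]] [0.3804 0.2591 0.0986] [-4.9582  3.4418  7.3899]
```

```bash
python3 -m crank '[[[-5,3,6],0],[[0,0,0],0],[[0,0,0],0]]'; python3 -c "
from h import *
s=r.read_state(); R=s['eef_rot']; print(R, s['eef_pos'], R.T@(np.array([.3759,.2555,.091])-s['eef_pos'])*1000)
cv2.imwrite('pics/w5.png',r.camera('wrist')[:,:,::-1])"
```

```text
time_s: 6.95
eef_pos: [0.3779, 0.2577, 0.0962]
eef_rot: [[0.998, 0.057, 0.034], [0.056, -0.998, 0.022], [0.036, -0.02, -0.999]]
force: [-0.1, 0.1, 0.4]
opening: 0.052
[[ 0.9978  0.0567  0.0344]
 [ 0.0559 -0.9982  0.0215]
 [ 0.0355 -0.0195 -0.9992]] [0.3779 0.2577 0.0962] [-2.3069  2.1401  5.0624]
```

View pics/w5.png

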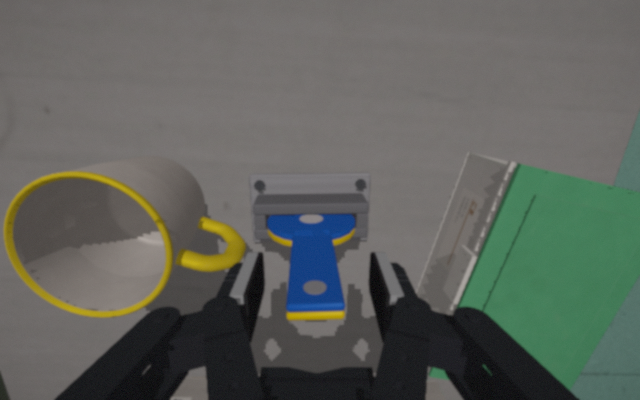

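```bash
python3 -m crank '[[[-2,2,2],0],[[0,0,0],0],[[0,0,0],0],[[0,0,0],0],[[0,0,0],0],[[0,0,0],0]]' 255 50
```

```text
time_s: 7.6
eef_pos: [0.3762, 0.2557, 0.0959]
eef_rot: [[0.998, 0.056, 0.036], [0.056, -0.998, 0.023], [0.038, -0.021, -0.999]]
force: [0.1, 0.1, 0.2]
opening: 0.0233
```

```bash
python3 -m crank '[[[0.6,-0.3,-15],0],[[0.8,-0.4,-20],0],[[0.8,-0.4,-20],0],[[1,-0.5,-25],0],[[1,-0.5,-45],0],[[1,-0.5,-45],0],[[0,0,-45],0],[[0,0,-45],0],[[0,0,-30],0],[[0,0,0],0]]'; python3 -c "
from h import *
cv2.imwrite('pics/w6.png',r.camera('wrist')[:,:,::-1])"
```

```text
time_s: 8.6
eef_pos: [0.3717, 0.2517, 0.3968]
eef_rot: [[0.998, 0.056, 0.038], [0.056, -0.998, 0.022], [0.04, -0.02, -0.999]]
force: [0.1, 0.0, -0.5]
opening: 0.0231
```

View pics/w6.png

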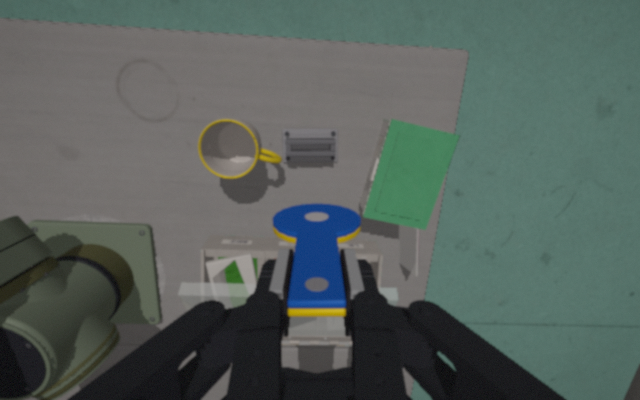

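```bash
python3 -m crank '[[[0,0,-10],7.8],[[20,37,0],0],[[20,37,0],0],[[20,37,0],0],[[20,37,0],0],[[20,37,0],0],[[20,37,0],0],[[20,37,0],0],[[20,37,0],0],[[0,0,0],0],[[0,0,0],0]]'; python3 -c "
from h import *
s=r.read_state(); R=s['eef_rot']; print(R)
H=s['eef_pos']+R@[0,0,.060]; M=np.array([.527,-.08,.244]);X=np.array([-.0796,-.9968,0]);Y=np.array([.9968,-.0796,0])
d=H-M; print('head s,y,z',d@X,d@Y,d[2]); t=M+.012*X+np.array([0,0,.08]); print('to go tool mm',R.T@(t-H)*1000)
cv2.imwrite('pics/w7.png',r.camera('wrist')[:,:,::-1]); np.save('w7.npy',r.camera_info('wrist'),allow_pickle=True)"
```

```text
time_s: 9.75
eef_pos: [0.5063, -0.0691, 0.3805]
eef_rot: [[0.997, -0.082, 0.002], [-0.082, -0.996, 0.018], [0.0, -0.018, -1.0]]
force: [0.6, 0.3, -1.3]
opening: 0.0232
[[ 0.9966 -0.0823  0.0017]
 [-0.0823 -0.9965  0.0178]
 [ 0.0002 -0.0179 -0.9998]]
head s,y,z -0.010317986812675628 -0.021439992273492824 0.07655838982306845
to go tool mm [21.501  22.1954 -3.8345]
```

View pics/w7.png

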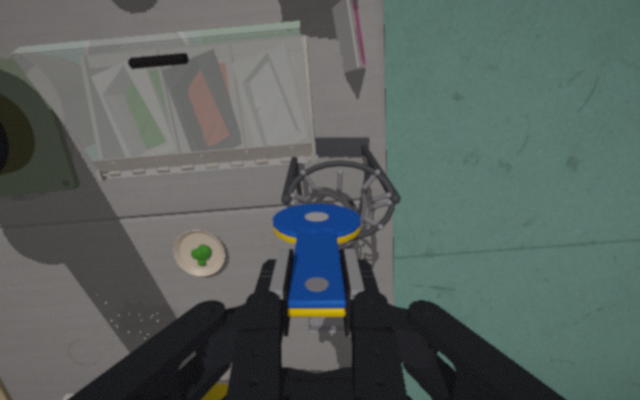

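```bash
python3 -m crank '[[[21,22,-4],0],[[0,0,0],0],[[0,0,0],0]]'; python3 -c "
from h import *
s=r.read_state(); R=s['eef_rot']; print(R)
H=s['eef_pos']+R@[0,0,.060]; M=np.array([.527,-.08,.244]);X=np.array([-.0796,-.9968,0]);Y=np.array([.9968,-.0796,0])
d=H-M; print('head s,y,z',d@X,d@Y,d[2]); t=M+.012*X+np.array([0,0,-.006]); print('to go tool mm',R.T@(t-H)*1000)
i=r.camera_info('wrist'); im=r.camera('wrist'); print(proj(i,M),proj(i,M+.05*Y),proj(i,M-.05*Y)); im=im[:,:,::-1].copy()
for k in (-.05,0,.05): cv2.circle(im,tuple(int(round(v)) for v in proj(i,M+k*Y)),2,(0,0,255),-1)
o=cv2.resize(im[100:350,200:440],None,fx=2.4,fy=2.4,interpolation=cv2.INTER_CUBIC); cv2.imwrite('pics/w8.png',o)
i=np.load('w7.npy',allow_pickle=True).item(); print(proj(i,M),proj(i,M+.05*Y),proj(i,M-.05*Y))"
```

```text
time_s: 10.1
eef_pos: [0.5243, -0.0895, 0.3823]
eef_rot: [[0.997, -0.077, -0.002], [-0.077, -0.997, 0.019], [-0.004, -0.019, -1.0]]
force: [-0.0, 0.0, -0.3]
opening: 0.023
[[ 0.997  -0.0769 -0.0024]
 [-0.0769 -0.9969  0.0191]
 [-0.0039 -0.0189 -0.9998]]
head s,y,z 0.00853749480825084 -0.0021754613920680755 0.07833086821292634
to go tool mm [ 2.4936  5.0611 84.2412]
[319.9597 178.784 ] [375.4247 179.0093] [264.5572 178.5589]
[340.7515 199.2959] [395.4687 199.2217] [286.0539 199.37  ]
```

View pics/w8.png

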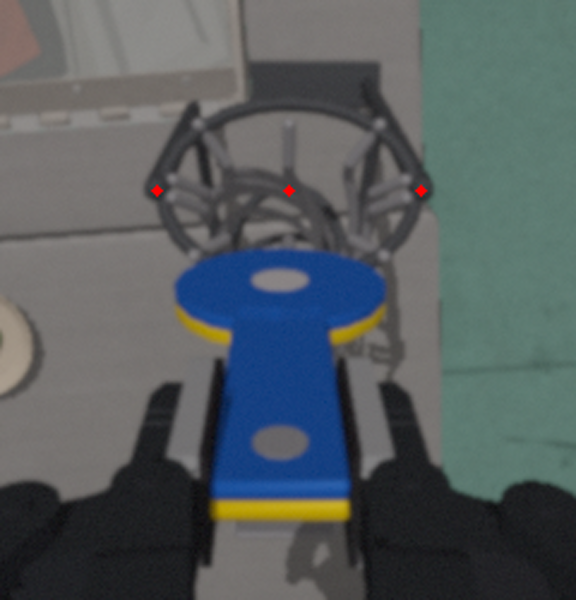

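```bash
cat > st.py <<'E'
from h import *
import sys
s=r.read_state(); R=s['eef_rot']; print(R[:,2], s['force'])
H=s['eef_pos']+R@[0,0,.060]; M=np.array([.527,-.08,.244]);X=np.array([-.0796,-.9968,0]);Y=np.array([.9968,-.0796,0])
d=(H-M)*1000; print('head s,y,z',d@X,d@Y,d[2]); G=(s['eef_pos']-R@[0,0,.019]-M)*1000; print('grip s,y,z',G@X,G@Y,G[2],'yaw',np.degrees(np.arctan2(R[1,0],R[0,0])))
if len(sys.argv)>1:
    a=[float(v)/1000 for v in sys.argv[1:4]]; t=M+a[0]*X+a[1]*Y+np.array([0,0,a[2]]); print('to go tool mm',R.T@(t-H)*1000)
E
python3 -m crank '[[[2,5,20],0],[[0,0,25],0],[[0,0,0],0],[[0,0,0],0]]'; python3 st.py 12 0 -6
```

```text
time_s: 10.55
eef_pos: [0.5244, -0.0896, 0.3378]
eef_rot: [[0.997, -0.071, 0.0], [-0.071, -0.997, 0.019], [-0.001, -0.019, -1.0]]
force: [-0.7, -0.6, -0.0]
opening: 0.0232
[ 0.0003  0.019  -0.9998] [-0.7005 -0.5861 -0.0414]
head s,y,z 8.65285931102398 -1.890851410130278 33.77855507962507
grip s,y,z 10.152780908759487 -1.7949554863822321 112.76425579871513 yaw -4.072616360941589
to go tool mm [ 1.9038  4.1177 39.7055]
```

```bash
python3 -m crank '[[[3,5,10],0],[[0,0,0],0],[[0,0,10],0],[[0,0,0],0]]'; python3 st.py 12 0 -6
```

```text
time_s: 10.95
eef_pos: [0.5281, -0.094, 0.3192]
eef_rot: [[0.998, -0.07, 0.005], [-0.07, -0.997, 0.018], [0.004, -0.019, -1.0]]
force: [-1.2, 0.8, -0.6]
opening: 0.0232
[ 0.0055  0.0183 -0.9998] [-1.1924  0.8187 -0.6109]
head s,y,z 12.747402664055235 2.496916734373529 15.223921721511546
grip s,y,z 14.22324915342306 2.182493520325241 94.20950833786429 yaw -3.991420605263316
to go tool mm [-2.5778 -0.3775 21.2241]
```

```bash
python3 -m crank '[[[-2.5,0,6],0.5],[[0,0,6],0],[[0,0,0],0]]'; python3 st.py 12 0 -6; python3 -m crank '[[[0,0,5],0],[[0,0,0],0]]'; python3 st.py 12 0 -6;  python3 -c "
from h import *
cv2.imwrite('pics/w9.png',cv2.resize(r.camera('wrist')[100:350,200:440,::-1],None,fx=2.4,fy=2.4,interpolation=cv2.INTER_CUBIC))"
```

```text
time_s: 11.25
eef_pos: [0.5255, -0.0938, 0.3064]
eef_rot: [[0.997, -0.079, 0.006], [-0.079, -0.997, 0.018], [0.004, -0.018, -1.0]]
force: [-0.3, 0.3, 0.0]
opening: 0.0233
[ 0.0058  0.0181 -0.9998] [-0.3339  0.3134  0.0077]
head s,y,z 12.749211381380158 -0.10101442581972915 2.370180571999919
grip s,y,z 14.207775110599478 -0.4416955192702213 81.35597934610766 yaw -4.554395583954837
to go tool mm [ 0.065  -0.5952  8.383 ]
time_s: 11.45
eef_pos: [0.5255, -0.0938, 0.3009]
eef_rot: [[0.997, -0.079, 0.006], [-0.079, -0.997, 0.018], [0.004, -0.018, -1.0]]
force: [-1.3, -1.1, -1.3]
opening: 0.023
[ 0.0056  0.0179 -0.9998] [-1.2794 -1.1258 -1.3335]
head s,y,z 12.738708897331115 -0.14503010075455428 -3.132935448271812
grip s,y,z 14.18420507644337 -0.47514152582053226 75.85314844883567 yaw -4.553037723069319
to go tool mm [ 0.1332 -0.6867  2.8807]
```

View pics/w9.png

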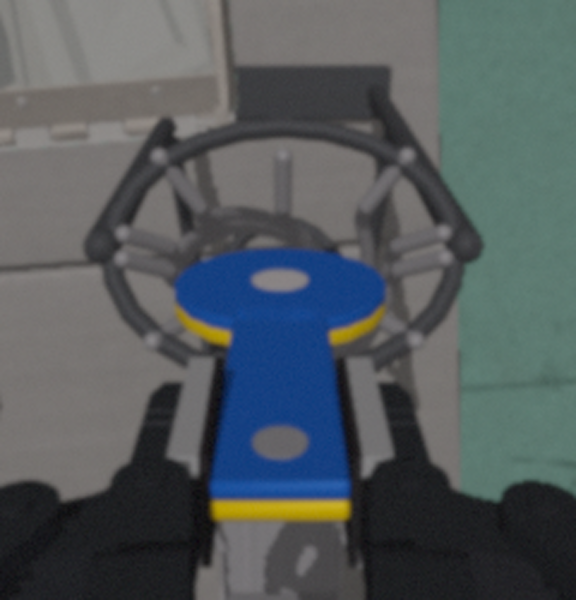

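```bash
python3 -m crank '[[[0,0,4],0],[[0,0,3],0],[[0,0,0],0]]' 255 25; python3 st.py; python3 -m crank '[[[0,0,4],0],[[0,0,0],0]]'; python3 st.py
```

```text
time_s: 11.8
eef_pos: [0.5261, -0.0938, 0.2941]
eef_rot: [[0.997, -0.079, 0.007], [-0.079, -0.997, 0.017], [0.006, -0.018, -1.0]]
force: [-0.3, 0.3, -0.8]
opening: 0.0232
[ 0.0075  0.0175 -0.9998] [-0.2975  0.3382 -0.8452]
head s,y,z 12.70256530875474 0.5562052197416025 -9.853884786802936
grip s,y,z 14.125147565010657 0.07846950378162434 69.13186017770145 yaw -4.5542475750637905
time_s: 12.0
eef_pos: [0.5262, -0.0938, 0.2899]
eef_rot: [[0.997, -0.079, 0.008], [-0.079, -0.997, 0.017], [0.006, -0.018, -1.0]]
force: [-0.2, -0.0, 0.4]
opening: 0.0229
[ 0.0076  0.0172 -0.9998] [-0.1545 -0.0432  0.3506]
head s,y,z 12.766545518961745 0.6376876591464482 -14.126756713907064
grip s,y,z 14.167395459447777 0.14622366001662257 64.85929246216887 yaw -4.555905202589015
```

```bash
python3 -m crank '[[[0,-6,0],0],[[0,-6,1],0],[[0,-6,1],0],[[0,0,0],0]]' 255 20; python3 st.py;  python3 -c "
from h import *
cv2.imwrite('pics/w10.png',cv2.resize(r.camera('wrist')[100:350,200:440,::-1],None,fx=2.4,fy=2.4,interpolation=cv2.INTER_CUBIC))"
```

```text
time_s: 12.4
eef_pos: [0.528, -0.0763, 0.2891]
eef_rot: [[0.997, -0.079, 0.009], [-0.079, -0.997, 0.012], [0.008, -0.013, -1.0]]
force: [-0.7, -2.1, 0.9]
opening: 0.0229
[ 0.0093  0.0123 -0.9999] [-0.6957 -2.1243  0.9389]
head s,y,z -4.5782977813994865 1.162047729179213 -14.925777223398217
grip s,y,z -3.5479347167090287 0.5099586985972732 64.06481115364015 yaw -4.559135399892183
```

View pics/w10.png

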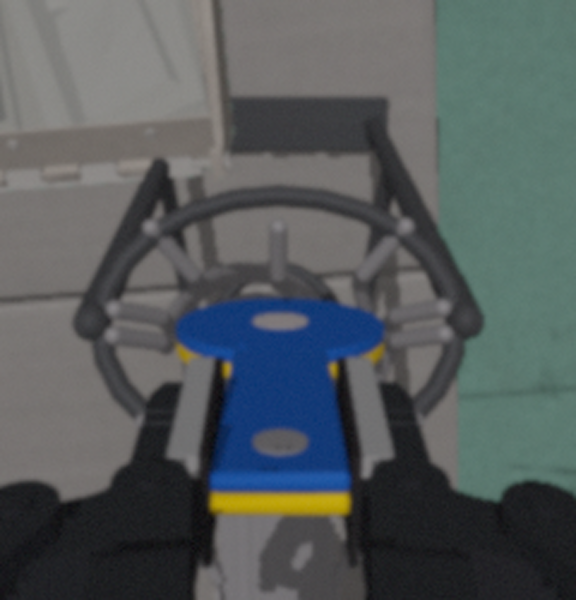

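```bash
python3 -m crank '[[[0,-6,1.5],0],[[0,-6,2],0],[[0,-6,3],0],[[0,-6,3],0],[[0,-4,2],0],[[0,0,0],0]]' 255 20; python3 st.py;  python3 -c "
from h import *
cv2.imwrite('pics/w11.png',cv2.resize(r.camera('wrist')[100:350,200:440,::-1],None,fx=2.4,fy=2.4,interpolation=cv2.INTER_CUBIC))"
```

```text
time_s: 13.05
eef_pos: [0.5306, -0.0459, 0.2772]
eef_rot: [[0.997, -0.079, 0.01], [-0.079, -0.997, 0.012], [0.009, -0.012, -1.0]]
force: [-1.1, -2.0, 1.7]
opening: 0.0232
[ 0.0099  0.0116 -0.9999] [-1.0874 -2.0375  1.7384]
head s,y,z -35.014255532095035 1.4495210732270913 -26.774177467792814
grip s,y,z -34.03611627715512 0.7410041790200589 52.21658888635289 yaw -4.543514955176178
```

View pics/w11.png

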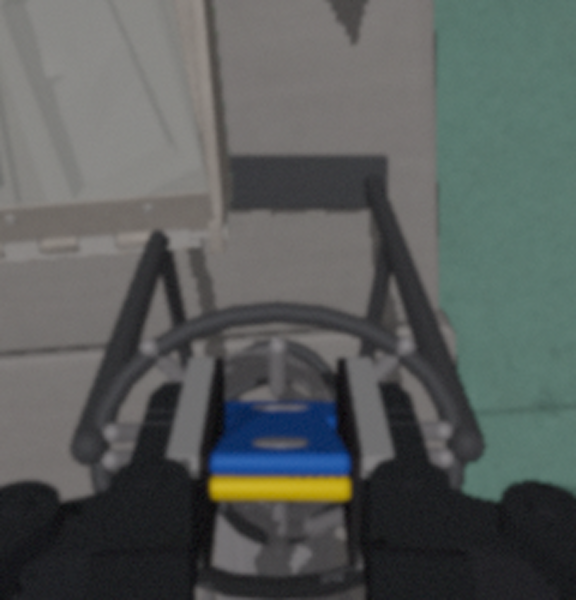

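```bash
python3 -m crank '[[[0,0,0],0],[[0,0,0],0],[[0,0,0],0],[[0,0,0],0],[[0,0,0],0],[[0,0,0],0],[[0,0,0],0],[[0,0,0],0],[[0,0,0],0],[[0,0,0],0]]' 120 40; python3 st.py;  python3 -c "
from h import *
cv2.imwrite('pics/w12.png',r.camera('wrist')[:,:,::-1]);cv2.imwrite('pics/s12.png',r.camera('scene')[120:330,190:430,::-1]);cv2.imwrite('pics/t12.png',r.camera('top')[120:290,170:450,::-1])"
```

```text
time_s: 14.1
eef_pos: [0.5305, -0.0445, 0.2768]
eef_rot: [[0.997, -0.081, 0.009], [-0.081, -0.997, 0.017], [0.008, -0.018, -1.0]]
force: [-0.3, 0.6, -0.7]
opening: 0.0452
[ 0.0092  0.0169 -0.9998] [-0.2694  0.613  -0.6909]
head s,y,z -36.71904152921845 1.167533922890543 -27.22322563261792
grip s,y,z -35.3286092835913 0.5522893178352325 51.762140406450776 yaw -4.626702412320854
```

View pics/w12.png

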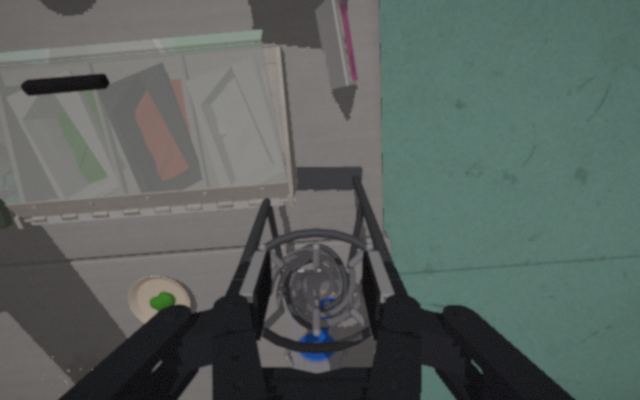

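View pics/t12.png

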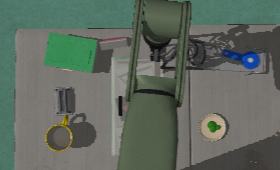

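The tag went through and lies in the tray blue face up: a blue head shows at about (252,60) in the top crop.

```bash
python3 -m crank '[[[0,0,-35],0],[[0,0,-40],0],[[-4,20,-35],0],[[-5,45,0],0],[[-5,45,0],0],[[-5,45,0],0],[[-5,45,0],0],[[-5,45,0],0],[[0,20,0],0],[[0,0,0],0],[[0,0,0],0]]'; python3 -c "
from h import *
i=r.camera_info('wrist');im=r.camera('wrist')[:,:,::-1]; np.save('w13.npy',i,allow_pickle=True)
cv2.imwrite('pics/w13.png',im); d=r.trace('tag_center','wrist'); print([(x['confidence'],x['position']) for x in d])"
```

```text
time_s: 15.35
eef_pos: [0.4782, -0.3174, 0.3855]
eef_rot: [[0.997, -0.077, 0.009], [-0.077, -0.997, 0.016], [0.008, -0.017, -1.0]]
force: [-0.4, -0.6, -0.1]
opening: 0.0451
[(0.93, [341.7, 175.7])]
```

View pics/w13.png

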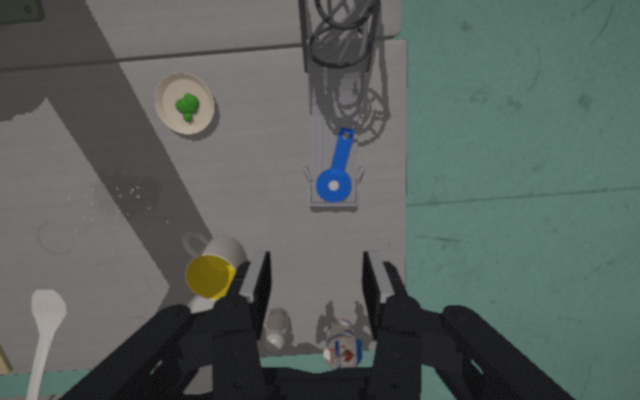

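Run:
```python
import cv2
t=cv2.imread("pics/w13.png")[60:220,280:410]; cv2.imwrite("pics/w13a.png",cv2.resize(t,None,fx=3.7,fy=3.7,interpolation=cv2.INTER_CUBIC));
```

```text
(no output)
```

View pics/w13a.png

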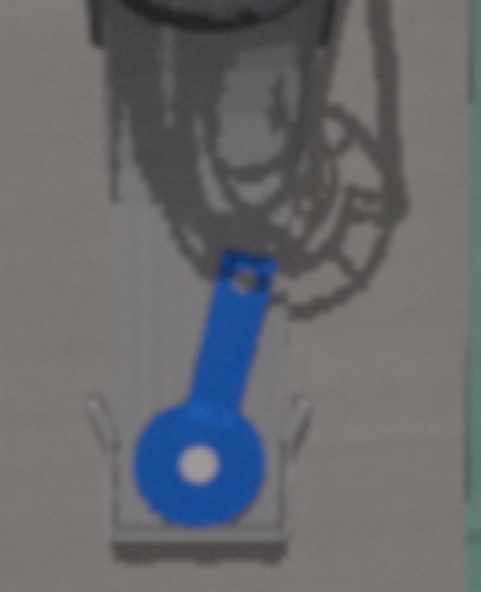

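Run:
```python
from h import *
i=np.load("w13.npy",allow_pickle=True).item()
b=lambda u,v:(280+u/3.7,60+v/3.7)
Hc=bp(i,b(199,464),.018);E=bp(i,b(250,254),.018);print(Hc,E,np.linalg.norm(Hc-E))
u=(E-Hc)/np.linalg.norm(E-Hc); C=Hc+.0325*u; G=C+.028*u
print("C",C,"G",G,"stem dir",np.degrees(np.arctan2(u[1],u[0])))
M=np.array([.527,-.08,0]);X=np.array([-.0796,-.9968,0]);Y=np.array([.9968,-.0796,0]); print([( (p-M)@X,(p-M)@Y) for p in (Hc,C,G,E)])
s=r.read_state();R=s['eef_rot']; print(R.T@(G-s['eef_pos'])*1000, np.degrees(np.arctan2(R[1,0],R[0,0])))
```

```text
[ 0.5044 -0.3802  0.018 ] [ 0.5313 -0.2902  0.018 ] 0.09395758198514678
C [ 0.5137 -0.3491  0.018 ] G [ 0.5217 -0.3223  0.018 ] stem dir 73.32268114014667
[(np.float64(0.30105261824633117), np.float64(0.0013265989733294498)), (np.float64(0.26927689722846565), np.float64(0.008145465359670877)), (np.float64(0.2419008914284584), np.float64(0.014020181015595797)), (np.float64(0.20918892862561567), np.float64(0.02103995889765059))]
[ 40.5062   8.428  367.932 ] -4.3226315472351295
```

```bash
cat > tg.py <<'E'
from h import *
import sys
t=np.array([float(v) for v in sys.argv[1:4]])
s=r.read_state();R=s['eef_rot']; print('zax',R[:,2],'F',s['force'],'pos',s['eef_pos'],'to go',R.T@(t-s['eef_pos'])*1000, 'phi',np.degrees(np.arctan2(R[1,0],R[0,0])))
E
python3 -m crank '[[[20,4,30],6.2],[[20,5,40],6.2],[[0,0,40],0],[[0,0,40],0],[[0,0,0],0],[[0,0,0],0]]' 130; python3 tg.py .5206 -.326 .012; python3 -c "
from h import *
i=r.camera_info('wrist');im=r.camera('wrist')[:,:,::-1]; np.save('w14.npy',i,allow_pickle=True)
cv2.imwrite('pics/w14.png',im); cv2.imwrite('pics/w14a.png',cv2.resize(im[100:270,240:420],None,fx=3.5,fy=3.5,interpolation=cv2.INTER_CUBIC))"
```

```text
time_s: 16.05
eef_pos: [0.5242, -0.3209, 0.2372]
eef_rot: [[0.958, -0.286, 0.019], [-0.286, -0.958, 0.012], [0.014, -0.017, -1.0]]
force: [0.5, -0.8, 0.6]
opening: 0.042
zax [ 0.0187  0.012  -0.9998] F [ 0.4621 -0.8111  0.623 ] pos [ 0.5242 -0.3209  0.2372] to go [ -5.3094   9.668  225.0562] phi -16.60755883064657
```

View pics/w14.png

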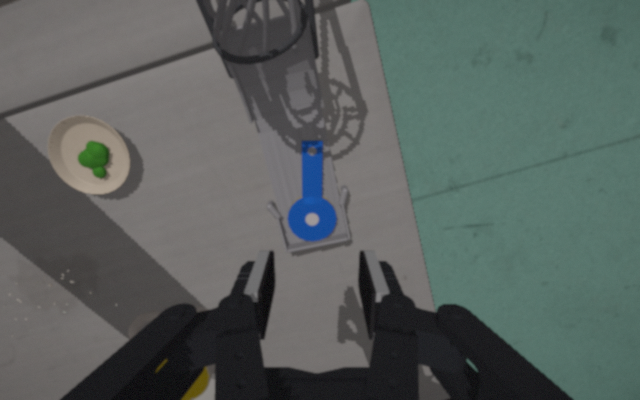

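View pics/w14a.png

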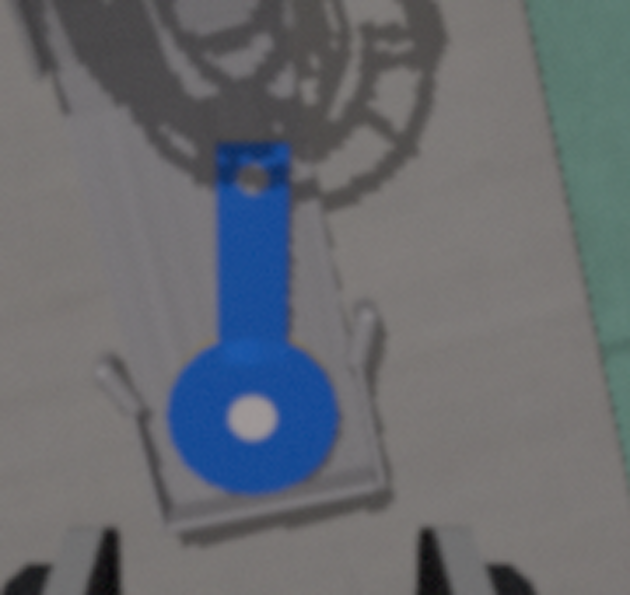

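Run:
```python
from h import *
i=np.load("w14.npy",allow_pickle=True).item()
b=lambda u,v:(240+u/3.5,100+v/3.5)
Hc=bp(i,b(252,417),.018);E=bp(i,b(254,142),.018);print(Hc,E,np.linalg.norm(Hc-E))
u=(E-Hc)/np.linalg.norm(E-Hc); C=Hc+.0325*u; G=C+.024*u
print("C",C,"G",G,"stem dir",np.degrees(np.arctan2(u[1],u[0])))
a=bp(i,b(219,250),.018);c=bp(i,b(288,250),.018);print("stem edges",a,c,np.linalg.norm(a-c))
s=r.read_state();R=s['eef_rot']; print(R.T@(np.r_[G[:2],.012]-s['eef_pos'])*1000)
```

```text
[ 0.5039 -0.3794  0.018 ] [ 0.5319 -0.2892  0.018 ] 0.09434570231700726
C [ 0.5136 -0.3483  0.018 ] G [ 0.5207 -0.3254  0.018 ] stem dir 72.78350158198096
stem edges [ 0.5106 -0.3197  0.018 ] [ 0.5324 -0.3263  0.018 ] 0.022729776378769842
[ -5.1843   9.1675 224.9817]
```

```bash
python3 -m crank '[[[-5,9,30],0],[[0,0,40],0],[[0,0,40],0],[[0,0,40],0],[[0,0,0],0],[[0,0,0],0]]'; python3 tg.py .5207 -.3254 .012
```

```text
time_s: 16.7
eef_pos: [0.5319, -0.3325, 0.1031]
eef_rot: [[0.958, -0.283, 0.049], [-0.283, -0.959, -0.008], [0.049, -0.006, -0.999]]
force: [1.0, -0.4, 0.1]
opening: 0.0423
zax [ 0.049  -0.0078 -0.9988] F [ 0.9506 -0.4258  0.1216] pos [ 0.5319 -0.3325  0.1031] to go [-17.2136  -3.0447  90.3925] phi -16.438008407853673
```

```bash
python3 -m crank '[[[-10,0,10],0],[[-7,0,10],0],[[0,-3,10],0],[[0,0,0],0]]'; python3 tg.py .5207 -.3254 .012
```

```text
time_s: 17.1
eef_pos: [0.5239, -0.3286, 0.0825]
eef_rot: [[0.957, -0.282, 0.066], [-0.282, -0.959, -0.019], [0.068, -0.001, -0.998]]
force: [-1.3, 0.4, -0.4]
opening: 0.0416
zax [ 0.0658 -0.0187 -0.9977] F [-1.2638  0.4383 -0.4424] pos [ 0.5239 -0.3286  0.0825] to go [-8.8108 -2.1007 70.0168] phi -16.40945011463113
```

```bash
python3 -m crank '[[[0,0,-40],0],[[0,0,0],0]]'; python3 tg.py .5207 -.3254 .012;python3 -m crank '[[[30,0,0],0],[[0,0,0],0]]'; python3 tg.py .5207 -.3254 .012; python3 -m crank '[[[-6,0,0],0],[[-6,0,0],0],[[-6,0,0],0],[[-6,0,0],0],[[-6,0,0],0],[[0,0,0],0]]'; python3 tg.py .5207 -.3254 .012
```

```text
time_s: 17.3
eef_pos: [0.5227, -0.3284, 0.1248]
eef_rot: [[0.957, -0.282, 0.068], [-0.281, -0.959, -0.02], [0.071, -0.0, -0.998]]
force: [1.1, -0.5, 1.0]
opening: 0.0415
zax [ 0.0678 -0.0199 -0.9975] F [ 1.0675 -0.5375  1.0431] pos [ 0.5227 -0.3284  0.1248] to go [-10.7     -2.267  112.2882] phi -16.38694290476909
time_s: 17.5
eef_pos: [0.5529, -0.3375, 0.1296]
eef_rot: [[0.957, -0.282, 0.071], [-0.282, -0.959, -0.022], [0.075, 0.001, -0.997]]
force: [-0.7, -0.0, 1.3]
opening: 0.0421
zax [ 0.0714 -0.0222 -0.9972] F [-0.6966 -0.0469  1.2905] pos [ 0.5529 -0.3375  0.1296] to go [-43.0035  -2.5958 114.7211] phi -16.39758294121575
time_s: 18.1
eef_pos: [0.5194, -0.3272, 0.1268]
eef_rot: [[0.957, -0.282, 0.069], [-0.282, -0.959, -0.021], [0.072, 0.0, -0.997]]
force: [0.1, -0.6, -0.2]
opening: 0.0418
zax [ 0.0685 -0.0207 -0.9974] F [ 0.1424 -0.598  -0.1629] pos [ 0.5194 -0.3272  0.1268] to go [ -7.4795  -2.1213 114.6048] phi -16.399486357286026
```

```bash
python3 -c "
from h import *
s=r.read_state(); print(s['joint_pos'],s['qd'],s['effort'])"; python3 -m crank '[[[0,0,-10],0],[[0,0,0],0],[[0,0,0],0],[[0,0,0],0],[[0,0,0],0]]';python3 tg.py .5207 -.3254 .012; python3 -m crank '[[[0,0,10],0],[[0,0,0],0],[[0,0,0],0],[[0,0,0],0],[[0,0,0],0]]';python3 tg.py .5207 -.3254 .012
```

```text
[-33.906   24.5533  96.0955   1.4655  55.4371 -18.2957] [-0.0653 -0.2108 -0.2285  0.1932 -0.6253 -0.0447] [ -0.0416 -45.3092 -21.0009   0.0635  -0.2581  -0.0128]
time_s: 18.6
eef_pos: [0.5193, -0.3274, 0.1385]
eef_rot: [[0.957, -0.283, 0.07], [-0.282, -0.959, -0.022], [0.074, 0.001, -0.997]]
force: [-0.3, 0.1, 0.2]
opening: 0.042
zax [ 0.0704 -0.0218 -0.9973] F [-0.3237  0.0742  0.2487] pos [ 0.5193 -0.3274  0.1385] to go [ -8.5034  -2.45   126.19  ] phi -16.41066175212519
time_s: 19.1
eef_pos: [0.5199, -0.3274, 0.1264]
eef_rot: [[0.957, -0.282, 0.069], [-0.282, -0.959, -0.021], [0.072, 0.0, -0.997]]
force: [-0.4, 0.0, 0.3]
opening: 0.0421
zax [ 0.0687 -0.0207 -0.9974] F [-0.3853  0.0264  0.2942] pos [ 0.5199 -0.3274  0.1264] to go [ -7.9722  -2.1589 114.1211] phi -16.397934502576256
```

```bash
python3 -m crank '[[[0,0,-40],0],[[0,0,-40],0],[[0,0,0],0]]';python3 tg.py .5207 -.3254 .012; python3 -m crank '[[[40,0,0],0],[[40,0,0],0],[[40,0,0],0],[[0,0,0],0]]';python3 tg.py .5207 -.3254 .012
```

```text
time_s: 19.4
eef_pos: [0.5139, -0.3254, 0.2074]
eef_rot: [[0.957, -0.282, 0.066], [-0.282, -0.959, -0.019], [0.069, -0.001, -0.998]]
force: [-0.7, 0.5, 0.3]
opening: 0.0418
zax [ 0.066  -0.0188 -0.9976] F [-0.6938  0.4826  0.3137] pos [ 0.5139 -0.3254  0.2074] to go [ -6.8865  -1.843  195.4373] phi -16.39902554893546
time_s: 19.8
eef_pos: [0.6293, -0.359, 0.2144]
eef_rot: [[0.957, -0.284, 0.063], [-0.283, -0.959, -0.017], [0.066, -0.001, -0.998]]
force: [-1.3, -0.5, -0.8]
opening: 0.0415
zax [ 0.0634 -0.0175 -0.9978] F [-1.2813 -0.469  -0.7812] pos [ 0.6293 -0.359   0.2144] to go [-126.7628   -1.1754  194.4535] phi -16.476961588728752
```

```bash
python3 -m crank '[[[-40,0,0],0],[[0,0,0],0],[[-40,0,0],0],[[0,0,0],0],[[-40,0,0],0],[[0,0,0],0],[[0,0,30],0],[[0,0,0],0],[[0,0,30],0],[[0,0,0],0]]';python3 tg.py .5207 -.3254 .012
```

```text
time_s: 20.8
eef_pos: [0.5064, -0.3203, 0.1376]
eef_rot: [[0.958, -0.284, 0.047], [-0.284, -0.959, -0.008], [0.048, -0.006, -0.999]]
force: [-0.3, -0.5, -0.6]
opening: 0.0421
zax [ 0.0473 -0.008  -0.9988] F [-0.2593 -0.5386 -0.6468] pos [ 0.5064 -0.3203  0.1376] to go [  9.1819   1.5127 126.1563] phi -16.506392748719538
```

```bash
python3 -m crank '[[[6,1,25],0],[[0,0,0],0],[[0,0,25],0],[[0,0,0],0],[[0,0,25],0],[[0,0,0],0]]';python3 tg.py .5207 -.3254 .012; python3 -c "
from h import *
i=r.camera_info('wrist');im=r.camera('wrist')[:,:,::-1]; np.save('w15.npy',i,allow_pickle=True)
cv2.imwrite('pics/w15.png',im)"
```

```text
time_s: 21.4
eef_pos: [0.5248, -0.3296, 0.0769]
eef_rot: [[0.957, -0.284, 0.067], [-0.283, -0.959, -0.021], [0.07, 0.001, -0.998]]
force: [-0.3, 0.5, 0.3]
opening: 0.0419
zax [ 0.0668 -0.0209 -0.9975] F [-0.3367  0.4772  0.2699] pos [ 0.5248 -0.3296  0.0769] to go [-9.7136 -2.9692 64.419 ] phi -16.46982572970309
```

View pics/w15.png

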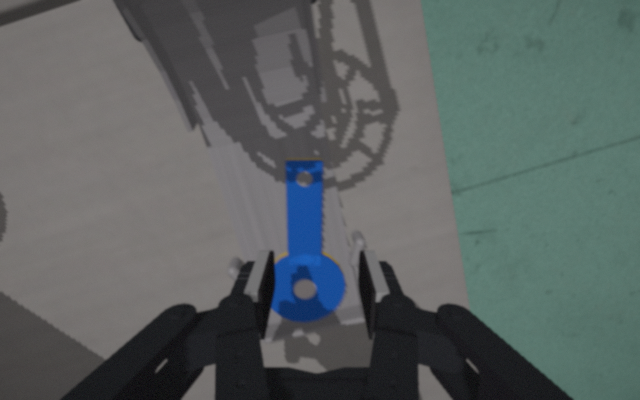

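```bash
python3 -m crank '[[[-8,-2,-6],0],[[0,0,0],0],[[0,0,10],0],[[0,0,0],0],[[0,0,10],0],[[0,0,0],0]]';python3 tg.py .5207 -.3254 .012
```

```text
time_s: 22.05
eef_pos: [0.5231, -0.3289, 0.072]
eef_rot: [[0.955, -0.284, 0.082], [-0.282, -0.959, -0.031], [0.087, 0.006, -0.996]]
force: [0.6, 0.0, -0.3]
opening: 0.0418
zax [ 0.0818 -0.0309 -0.9962] F [ 0.5815  0.0311 -0.3424] pos [ 0.5231 -0.3289  0.072 ] to go [-8.487  -3.0196 59.4398] phi -16.454237039695585
```

```bash
python3 -m crank '[[[0,0,5],0],[[0,0,5],0],[[0,0,5],0],[[0,0,5],0],[[0,0,0],0]]';python3 tg.py .5207 -.3254 .012; python3 -c "
from h import *
print(r.read_state()['joint_pos'])"
```

```text
time_s: 22.55
eef_pos: [0.5245, -0.3293, 0.0488]
eef_rot: [[0.956, -0.284, 0.08], [-0.282, -0.959, -0.03], [0.085, 0.006, -0.996]]
force: [-0.3, 0.3, -1.3]
opening: 0.0419
zax [ 0.0798 -0.0295 -0.9964] F [-0.3185  0.2619 -1.2607] pos [ 0.5245 -0.3293  0.0488] to go [-7.8961 -2.8403 36.2712] phi -16.455121584831538
[-33.7652  29.5041 100.8819   1.607   44.88   -18.388 ]
```

```bash
python3 -m crank '[[[-3,-1,0],0],[[-3,-1,0],0],[[-2,-1,0],0],[[0,0,0],0]]';python3 tg.py .5207 -.3254 .012
```

```text
time_s: 22.95
eef_pos: [0.5172, -0.3237, 0.0482]
eef_rot: [[0.956, -0.284, 0.08], [-0.282, -0.959, -0.03], [0.085, 0.006, -0.996]]
force: [-0.1, -0.6, -0.4]
opening: 0.0422
zax [ 0.0798 -0.0295 -0.9964] F [-0.0538 -0.5506 -0.3731] pos [ 0.5172 -0.3237  0.0482] to go [ 0.7935  0.4344 36.4117] phi -16.45748192643659
```

```bash
python3 -m crank '[[[0,0,5],0],[[0,0,5],0],[[0,0,5],0],[[0,0,5],0],[[0,0,4],0],[[0,0,0],0]]' 140;python3 tg.py .5207 -.3254 .0135
```

```text
time_s: 23.55
eef_pos: [0.5194, -0.3246, 0.0222]
eef_rot: [[0.956, -0.284, 0.08], [-0.282, -0.959, -0.03], [0.085, 0.006, -0.996]]
force: [-1.4, -0.1, 0.4]
opening: 0.0385
zax [ 0.0802 -0.0298 -0.9963] F [-1.4422 -0.0639  0.3814] pos [ 0.5194 -0.3246  0.0222] to go [0.7565 0.3707 8.8358] phi -16.455187087883147
```

```bash
python3 -m crank '[[[0,0,3],0],[[0,0,3],0],[[0,0,2],0],[[0,0,0],0]]' 150;python3 tg.py .5207 -.3254 .0135;  python3 -c "
from h import *
im=r.camera('wrist')[:,:,::-1]
cv2.imwrite('pics/w16.png',im)"
```

```text
time_s: 23.95
eef_pos: [0.5202, -0.3249, 0.0135]
eef_rot: [[0.956, -0.284, 0.08], [-0.282, -0.959, -0.03], [0.085, 0.006, -0.996]]
force: [0.5, 0.4, 0.6]
opening: 0.0351
zax [ 0.0803 -0.0299 -0.9963] F [0.5075 0.4362 0.6009] pos [ 0.5202 -0.3249  0.0135] to go [0.6164 0.3145 0.0653] phi -16.454323836641066
```

View pics/w16.png

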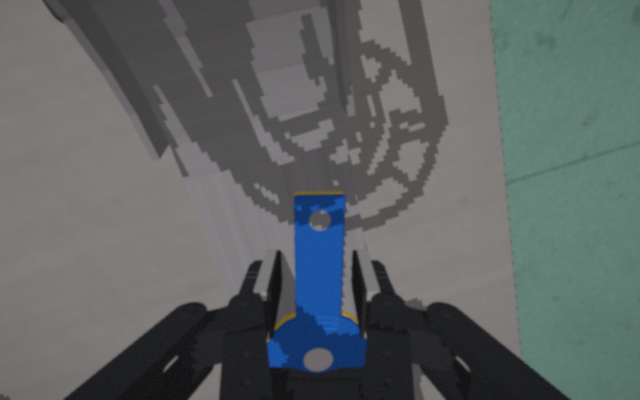

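```bash
python3 -m crank '[[[0,0,1],0],[[0,0,0],0],[[0,0,0],0],[[0,0,0],0],[[0,0,0],0],[[0,0,0],0]]' 255 50;python3 tg.py .5207 -.3254 .0135
```

```text
time_s: 24.6
eef_pos: [0.5207, -0.3251, 0.0133]
eef_rot: [[0.955, -0.284, 0.081], [-0.282, -0.959, -0.031], [0.087, 0.006, -0.996]]
force: [-0.1, -0.5, 0.2]
opening: 0.0217
zax [ 0.0815 -0.0307 -0.9962] F [-0.0547 -0.5399  0.2071] pos [ 0.5207 -0.3251  0.0133] to go [ 0.1242  0.2314 -0.2088] phi -16.449897192979474
```

```bash
python3 -m crank '[[[0.4,0,-5],0],[[0.4,0,-5],0],[[0.4,0,-5],0],[[0.4,0,-5],0],[[0.4,0,-5],0],[[0.4,0,-5],0],[[0.4,0,-5],0],[[0,0,0],0]]' 255 60;python3 tg.py .5207 -.3254 .0135;  python3 -c "
from h import *
im=r.camera('wrist')[:,:,::-1]
cv2.imwrite('pics/w17.png',im)"
```

```text
time_s: 25.4
eef_pos: [0.5207, -0.325, 0.0522]
eef_rot: [[0.955, -0.284, 0.082], [-0.282, -0.959, -0.031], [0.088, 0.007, -0.996]]
force: [0.1, 0.1, 0.1]
opening: 0.0216
zax [ 0.0825 -0.0313 -0.9961] F [0.1125 0.1058 0.0967] pos [ 0.5207 -0.325   0.0522] to go [-3.3213  0.0985 38.554 ] phi -16.44806963190897
```

View pics/w17.png

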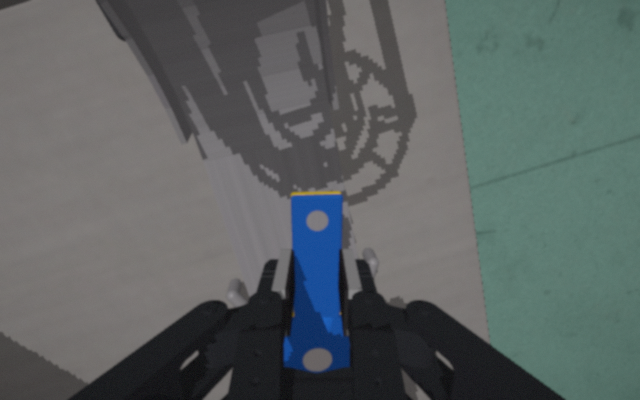

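```bash
python3 -m crank '[[[2,0,-25],0],[[2,0,-25],0],[[2,0,-25],0],[[2,0,-25],0],[[2,0,-25],0],[[2,0,-25],0],[[2,0,-25],0],[[2,0,-25],0],[[2,0,-25],0],[[2,0,-25],0],[[2,0,-25],0],[[0,0,0],0]]';python3 tg.py .53 .22 .36
```

```text
time_s: 26.65
eef_pos: [0.5172, -0.3214, 0.3332]
eef_rot: [[0.956, -0.284, 0.071], [-0.283, -0.959, -0.024], [0.075, 0.003, -0.997]]
force: [-0.5, -0.6, -0.8]
opening: 0.0215
zax [ 0.0712 -0.0239 -0.9972] F [-0.4899 -0.5552 -0.7786] pos [ 0.5172 -0.3214  0.3332] to go [-138.8084 -522.6693  -38.776 ] phi -16.47268604640714
```

```bash
python3 -m crank '[[[0,0,-15],-6.7],[[-6,-43,-1],0],[[-6,-43,-1],0],[[-6,-43,-1],0],[[-6,-43,-1],0],[[-6,-43,-1],0],[[-6,-43,-1],0],[[-6,-43,-1],0],[[-6,-43,-1],0],[[0,0,0],0]]';python3 tg.py .5326 .246 .2
```

```text
time_s: 27.65
eef_pos: [0.5213, 0.0382, 0.333]
eef_rot: [[0.984, -0.17, 0.049], [-0.169, -0.985, -0.018], [0.051, 0.009, -0.999]]
force: [-0.3, -0.5, 0.4]
opening: 0.0218
zax [ 0.0486 -0.0179 -0.9987] F [-0.3486 -0.516   0.4031] pos [0.5213 0.0382 0.333 ] to go [ -30.8335 -207.9216  129.6699] phi -9.75892838612981
```

```bash
python3 -m crank '[[[-6,-40,0],0],[[-6,-40,0],0],[[-6,-40,0],0],[[-6,-40,0],0],[[-6,-40,0],0],[[0,0,0],0],[[0,0,0],0]]';python3 tg.py .5326 .246 .1; python3 -c "
from h import *
i=r.camera_info('wrist');im=r.camera('wrist')[:,:,::-1]; np.save('w18.npy',i,allow_pickle=True)
cv2.imwrite('pics/w18.png',im)"
```

```text
time_s: 28.35
eef_pos: [0.5237, 0.2438, 0.3178]
eef_rot: [[0.985, -0.171, 0.034], [-0.17, -0.985, -0.027], [0.038, 0.021, -0.999]]
force: [0.2, -0.6, -0.8]
opening: 0.0212
zax [ 0.0341 -0.0271 -0.9991] F [ 0.2066 -0.6234 -0.7838] pos [0.5237 0.2438 0.3178] to go [  0.0296  -8.2064 217.8297] phi -9.788745192706743
```

View pics/w18.png

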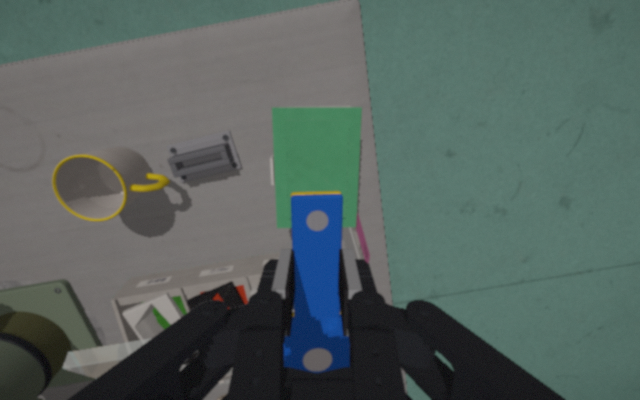

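```bash
python3 - <<'E'
from h import *
i=np.load("w18.npy",allow_pickle=True).item()
for p in [(273,108),(361,107),(356,227),(277,227)]: print(bp(i,p,.067))
E
python3 -m crank '[[[0,-4,20],0],[[0,-4,20],0],[[0,0,20],0],[[0,0,20],0],[[0,0,20],0],[[0,0,20],0],[[0,0,15],0],[[0,0,10],0],[[0,0,0],0]]';python3 tg.py .5326 .246 .1
```

```text
[0.4922 0.3075 0.067 ]
[0.5942 0.2908 0.067 ]
[0.5685 0.1374 0.067 ]
[0.4646 0.1572 0.067 ]
time_s: 29.3
eef_pos: [0.5314, 0.232, 0.1666]
eef_rot: [[0.982, -0.188, 0.033], [-0.187, -0.982, -0.031], [0.038, 0.024, -0.999]]
force: [0.5, 0.1, 0.0]
opening: 0.0214
zax [ 0.0328 -0.0312 -0.999 ] F [0.503  0.0543 0.0093] pos [0.5314 0.232  0.1666] to go [ -3.9387 -15.586   66.146 ] phi -10.776026011662863
```

```bash
python3 -m crank '[[[-2,-5,8],0],[[-2,-5,8],0],[[0,-5,8],0],[[0,0,8],0],[[0,0,8],0],[[0,0,8],0],[[0,0,8],0],[[0,0,8],0],[[0,0,5],0],[[0,0,0],0]]';python3 tg.py .5326 .246 .072; python3 -c "
from h import *
i=r.camera_info('wrist');im=r.camera('wrist')[:,:,::-1]; np.save('w19.npy',i,allow_pickle=True)
cv2.imwrite('pics/w19.png',im)"
```

```text
time_s: 30.3
eef_pos: [0.5341, 0.2464, 0.093]
eef_rot: [[0.981, -0.189, 0.036], [-0.188, -0.982, -0.03], [0.041, 0.022, -0.999]]
force: [0.1, -0.7, -0.2]
opening: 0.0213
zax [ 0.0361 -0.0297 -0.9989] F [ 0.1228 -0.6867 -0.165 ] pos [0.5341 0.2464 0.093 ] to go [-2.2408  0.2358 20.9807] phi -10.820289718887699
```

View pics/w19.png

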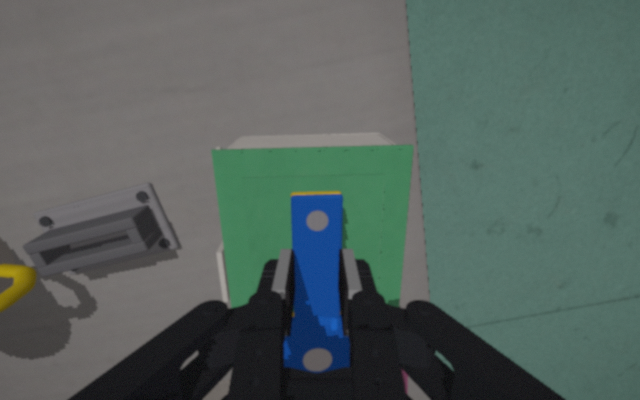

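```bash
python3 -m crank '[[[-2,0,4],0],[[0,0,4],0],[[0,0,4],0],[[0,0,3],0],[[0,0,0],0]]';python3 tg.py .5326 .246 .072; python3 -m crank '[[[0,0,2],0],[[0,0,0],0]]';python3 tg.py .5326 .246 .072
```

```text
time_s: 30.85
eef_pos: [0.5334, 0.2467, 0.0782]
eef_rot: [[0.981, -0.189, 0.039], [-0.188, -0.982, -0.029], [0.044, 0.021, -0.999]]
force: [-1.0, -0.5, -0.9]
opening: 0.0215
zax [ 0.0389 -0.0285 -0.9988] F [-0.9764 -0.5114 -0.897 ] pos [0.5334 0.2467 0.0782] to go [-0.9353  0.7147  6.1712] phi -10.824645639038378
time_s: 31.05
eef_pos: [0.5336, 0.2467, 0.0761]
eef_rot: [[0.981, -0.189, 0.039], [-0.188, -0.982, -0.028], [0.044, 0.021, -0.999]]
force: [-0.3, 0.5, -0.4]
opening: 0.021
zax [ 0.0391 -0.0284 -0.9988] F [-0.3432  0.4989 -0.355 ] pos [0.5336 0.2467 0.0761] to go [-1.042   0.7668  4.056 ] phi -10.826288621150871
```

```bash
python3 -m crank '[[[0,0,1.5],0],[[0,0,0],0]]';python3 tg.py .5326 .246 .072; python3 -m crank '[[[0,0,1],0],[[0,0,0],0]]';python3 tg.py .5326 .246 .072; python3 -m crank '[[[0,0,1],0],[[0,0,0],0]]';python3 tg.py .5326 .246 .072
```

```text
time_s: 31.25
eef_pos: [0.5338, 0.2467, 0.0746]
eef_rot: [[0.981, -0.189, 0.039], [-0.188, -0.982, -0.028], [0.044, 0.02, -0.999]]
force: [0.2, 0.1, 0.3]
opening: 0.0215
zax [ 0.0395 -0.0283 -0.9988] F [0.2122 0.107  0.3134] pos [0.5338 0.2467 0.0746] to go [-1.2     0.8698  2.5888] phi -10.823889626772939
time_s: 31.45
eef_pos: [0.534, 0.2467, 0.0737]
eef_rot: [[0.981, -0.189, 0.04], [-0.188, -0.982, -0.028], [0.044, 0.02, -0.999]]
force: [-0.3, 0.1, -0.7]
opening: 0.0215
zax [ 0.0397 -0.0281 -0.9988] F [-0.268   0.1346 -0.6828] pos [0.534  0.2467 0.0737] to go [-1.2912  0.9265  1.6194] phi -10.82715955314312
time_s: 31.65
eef_pos: [0.5341, 0.2467, 0.0726]
eef_rot: [[0.981, -0.189, 0.04], [-0.188, -0.982, -0.028], [0.044, 0.02, -0.999]]
force: [1.0, -0.5, -0.1]
opening: 0.0212
zax [ 0.0399 -0.0281 -0.9988] F [ 1.0293 -0.5456 -0.0691] pos [0.5341 0.2467 0.0726] to go [-1.3241  0.949   0.6095] phi -10.826446868914124
```

```bash
python3 -m crank '[[[0,0,1],0],[[0,0,0],0]]';python3 tg.py .5326 .246 .072; python3 -m crank '[[[0,0,0],0],[[0,0,0],0],[[0,0,0],0],[[0,0,0],0],[[0,0,0],0]]' 150 20; python3 tg.py .5326 .246 .072; python3 -c "
from h import *
im=r.camera('wrist')[:,:,::-1]
cv2.imwrite('pics/w20.png',im)"
```

```text
time_s: 31.85
eef_pos: [0.5341, 0.2467, 0.0716]
eef_rot: [[0.981, -0.189, 0.04], [-0.188, -0.982, -0.028], [0.044, 0.02, -0.999]]
force: [-0.1, -0.1, -0.4]
opening: 0.0211
zax [ 0.0399 -0.0281 -0.9988] F [-0.1051 -0.0707 -0.4047] pos [0.5341 0.2467 0.0716] to go [-1.3117  0.9399 -0.4585] phi -10.825615182110631
time_s: 32.35
eef_pos: [0.5343, 0.2468, 0.0719]
eef_rot: [[0.981, -0.189, 0.041], [-0.188, -0.982, -0.028], [0.045, 0.02, -0.999]]
force: [0.5, 0.2, -0.2]
opening: 0.0353
zax [ 0.0406 -0.0278 -0.9988] F [ 0.4749  0.2059 -0.1507] pos [0.5343 0.2468 0.0719] to go [-1.5632  1.0827 -0.149 ] phi -10.823050910110299
```

View pics/w20.png

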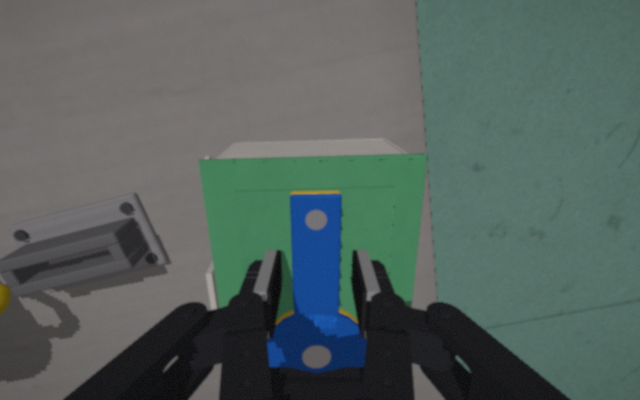

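Released. I'll lift straight up and check.

```bash
python3 -m crank '[[[0.2,0,-5],0],[[0.4,0,-10],0],[[0.6,0,-15],0],[[1,0,-25],0],[[1,0,-30],0],[[1,0,-35],0],[[1,-20,-35],0],[[0,-20,-20],0],[[0,0,0],0],[[0,0,0],0]]'; python3 -c "
from h import *
i=r.camera_info('wrist');im=r.camera('wrist')[:,:,::-1]; np.save('w21.npy',i,allow_pickle=True)
cv2.imwrite('pics/w21.png',cv2.resize(im[50:300,180:480],None,fx=2.3,fy=2.3,interpolation=cv2.INTER_CUBIC))
cv2.imwrite('pics/t21.png',cv2.resize(r.camera('top')[120:290,170:450,::-1],None,fx=2.8,fy=2.8))"
```

```text
time_s: 33.4
eef_pos: [0.5395, 0.2904, 0.2596]
eef_rot: [[0.981, -0.189, 0.044], [-0.188, -0.982, -0.026], [0.048, 0.017, -0.999]]
force: [-0.8, 1.0, -0.4]
opening: 0.0354
```

View pics/w21.png

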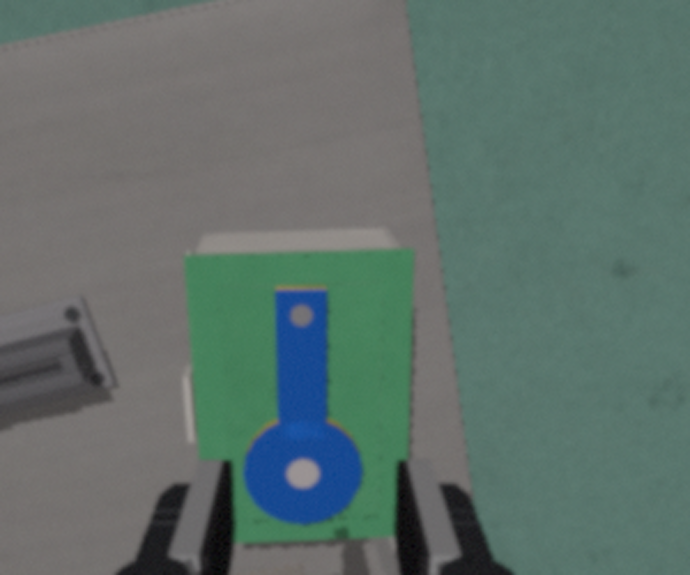

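View pics/t21.png

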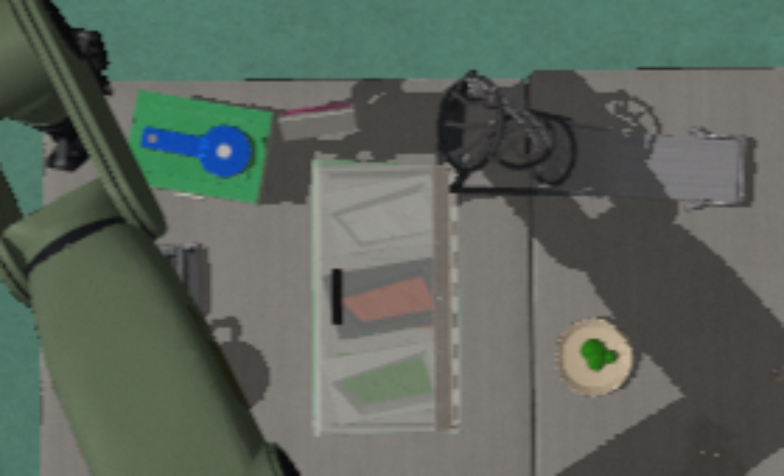

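```bash
python3 -c "
from h import *
i=np.load('w21.npy',allow_pickle=True).item()
b=lambda u,v:(180+u/2.3,50+v/2.3)
H=bp(i,b(303,473),.075);E=bp(i,b(302,290),.075);u=(E-H)/np.linalg.norm(E-H);print(H,E,np.linalg.norm(E-H))
C=H+.0325*u; L=np.mean([bp(i,b(*p),.067) for p in [(187,254),(413,250),(394,537),(237,543)]],0)
a=np.radians(-9.75);d=C-L
print('C',C,'lid',L,'dx',d@[np.cos(a),np.sin(a),0],'dy',d@[-np.sin(a),np.cos(a),0])
r.finish_job()"
```

```text
[0.5234 0.1911 0.075 ] [0.5412 0.2841 0.075 ] 0.09471314707675524
C [0.5295 0.223  0.075 ] lid [0.5328 0.2225 0.067 ] dx -0.0033258151820610045 dy -0.00010891704867013573
the job is handed in; nothing more can be done
```

The tag went through the chute, came to rest in the tray blue face up, and now lies flat and blue face up on the green lid. I handed the job in at about 33.5 s of the 67 s limit; the hand-in gives no verdict.

I swung the tag back in the mouth until its stem lay along the chute's axis, then let go. I picked it out of the tray by the stem edges, set it down from about a millimetre up, and lifted the gripper clear.

**Last checks:**
- **Position:** the tag's middle measured about 3 mm from the lid's centre along the short side and under 1 mm along the long side.
- **Contact:** wrist force readings stayed around 1–2 N throughout, and the gripper was clear of everything at the end.
- **Bystanders:** the card and dish look unmoved in the last top view. The arm hid the cup in that view, but the wrist view from above the lid just before placing showed it standing as before.

**What did not go as planned:** the tool drifted up to about 5 degrees off vertical during descents, and I could not fully correct that. It was about 2.7 degrees off at release. The tag settled flat all the same, judged from the picture and its measured length, since there is no depth camera.

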